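# Cure primed brake pads on the UV bed and lock the lamp off

### The job

Lay every primed brake pad on the curing bed, one to a bay, flat on the bay's floor with its primed steel plate still facing up. Then turn the key clockwise to its stop to enable the lamp, pull the knob fully out to start it, let it run for at least ten seconds, push the knob fully home, and only then turn the key back. Finally draw the key out of the lock and leave it in the steel dish; do not knock over the spray can.

Things in the scene. Friction and masses are not known exactly. Their poses are not given: they have to be found in the camera images.
- pad0: A car brake pad lying on the bench at the start, 98 x 44 mm and 16 mm thick (there are 2 to 4 of them, all alike; absent ones read None). Origin: centre of its underside; z up out of the primed plate, x along its length. From z = 0 to 10 mm a dark friction block 72 x 40 mm; from z = 10 to 16 mm the grey primed steel plate, 78 x 44 mm, with an ear 18 mm wide at each end reaching x = +-49 mm. 150 to 310 g. Grip it across its 44 mm width, on the plate.
- pad1: A car brake pad lying on the bench at the start, 98 x 44 mm and 16 mm thick (there are 2 to 4 of them, all alike; absent ones read None). Origin: centre of its underside; z up out of the primed plate, x along its length. From z = 0 to 10 mm a dark friction block 72 x 40 mm; from z = 10 to 16 mm the grey primed steel plate, 78 x 44 mm, with an ear 18 mm wide at each end reaching x = +-49 mm. 150 to 310 g. Grip it across its 44 mm width, on the plate.
- pad2: A car brake pad lying on the bench at the start, 98 x 44 mm and 16 mm thick (there are 2 to 4 of them, all alike; absent ones read None). Origin: centre of its underside; z up out of the primed plate, x along its length. From z = 0 to 10 mm a dark friction block 72 x 40 mm; from z = 10 to 16 mm the grey primed steel plate, 78 x 44 mm, with an ear 18 mm wide at each end reaching x = +-49 mm. 150 to 310 g. Grip it across its 44 mm width, on the plate.
- pad3: A car brake pad lying on the bench at the start, 98 x 44 mm and 16 mm thick (there are 2 to 4 of them, all alike; absent ones read None). Origin: centre of its underside; z up out of the primed plate, x along its length. From z = 0 to 10 mm a dark friction block 72 x 40 mm; from z = 10 to 16 mm the grey primed steel plate, 78 x 44 mm, with an ear 18 mm wide at each end reaching x = +-49 mm. 150 to 310 g. Grip it across its 44 mm width, on the plate.
- bed: The curing bed, a fixed shallow aluminium tray 255 (x) x 183 (y) mm on a grey plinth, origin under its centre at bench level. Four bays (2 x 2), each 120 x 84 mm inside, floor at z = 25 mm, walls and dividers 5 mm thick and rising 5 mm above the floor (to z = 30 mm). A black lamp bar up to about 125 mm high stands along its +x edge, from 0.13 to 0.19 m from the centre.
- bay0 (a point): Centre of the floor of one bay of the curing bed; axes as the bed's.
- bay1 (a point): Centre of the floor of one bay of the curing bed; axes as the bed's.
- bay2 (a point): Centre of the floor of one bay of the curing bed; axes as the bed's.
- bay3 (a point): Centre of the floor of one bay of the curing bed; axes as the bed's.
- station: The grey control box, fixed to the bench, 140 (x) x 190 (y) mm, flat top at z = 65 mm; origin under its centre at bench level. On top, the key lock at x = 0, y = +50 mm and the black pull knob at x = 0, y = -50 mm; both work along the vertical.
- keyhole (a point): Centre of the keyhole in the box's top (65 mm above the bench), on the lock's vertical axis; axes as the box's. The keyhole is a slot 22 x 8 mm along the box's x in a 5 mm steel plate.
- key_switch (a joint): Angle of the lock's cylinder in rad, driven by the key: 0 = off (firm stop; the key lies along the slot and can be drawn straight up), growing clockwise seen from above to a firm stop at 1.3 = lamp enabled. Turns against 0.04 N m of friction and stays where left. Away from 0 the key's bit is caught under the plate and the key cannot come out; the key has about 0.1 rad of play.
- key: The key, standing upright in the lock at the start, 52 mm long, 40 g. Origin: centre of the underside of its bit; z along the key towards its head. Bit 19 (x) x 6 (y) x 12 mm, then a round stem 6 mm thick, then a flat black head 28 (x) x 10 (y) mm from z = 22 to 52 mm. In the lock the origin is 19 mm below the box's top, so the head stands 3 to 33 mm above it; draw it up 25 mm or more to free it. At key_switch = 0 its x axis lies along the box's x.
- key_head (a point): Centre of the key's head, 37 mm up the key from its origin; axes as the key's.
- pull_knob (a joint): How far the pull knob is out, in m: 0 = fully home (off), 0.018 = fully out against its stop (lamp running). Vertical travel, straight up; about 4 N of friction, stays where left.
- knob_top (a point): Centre of the top of the pull knob; moves with it. The knob's black head is a round button 34 mm across; its side is upright from the top to 14 mm below, under it a 16 mm stem. When home its top is 34 mm above the box's top.
- dish: Open round steel dish, 110 mm across the rim, 18 mm high, wall 3 mm, inner floor 4 to 5 mm above the bench, fixed; origin under its centre at bench level.
- aerosol: Upright metal spray can, 60 mm across, 170 mm high, loose, not needed; origin under its centre.
There are look-alikes about, which are no part of the job. What is shaped like the dish but brown or pink is not meant.

How it is judged:
By the outcome, as a careful person would: the job done as asked, in the order asked, and still so for the second after the job is handed in, with the robot touching nothing.
Of pad0, pad1, pad2, pad3 only 2 to 4 are there at a start; the rules pass over those that are not, and their reading is None.
At some moment in a run one of pad0, pad1, pad2, pad3 may be knocked a few centimetres aside while the robot is not near it.
Once in a run the grip may slacken for a moment while it holds something.
It also fails if it takes over 208 s, if anything falls off the work surface, if the arm or the gripper's body presses on something with over 40 N, if the wrist force passes 120 N, or if a joint passes its speed limit or range.

### The arm

A 6-joint arm with a two-finger parallel gripper is mounted at the origin on the work surface. World frame = base frame: x ahead of the robot, y to its left, z up, the work surface at z = 0. Lengths are in m, angles in rad, forces in N, time in s.
With the tool pointing down it reaches from about 0.275 to 0.75 m from the base axis. Payload 10.2 kg.
Tool frame: the origin (TCP) lies midway between the tips of the shut fingers; the grasp point (between the pads) lies 19 mm behind it; z points along the fingers, y is the direction in which the jaws open and shut (so a half turn about z gives the same grasp; the last joint's range is limited). The gripper opens to 85 mm and grips with 20 to 120 N. Pads are 22 mm wide; open, the fingers measure 114 mm over their backs; the gripper's body (76 mm by 85 mm) begins 54 mm behind the grasp point. The pads swing forward as they close: fully open they stand 13 mm farther back than shut.
Start: joints at [-1.442, 0.313, 1.498, -0, 1.331, -0.223], TCP at [0.181, -0.493, 0.231] pointing down, gripper open.
Joint ranges: [-2.94, 2.94], [-0.97, 2.17], [0.19, 2.56], [-1.23, 4.37], [0.02, 3.11], [-2.88, 2.88]. Speed limits (rad/s): [2.39, 2.39, 3.01, 3.14, 3.14, 3.14].

### API

Orientations are given as a 3x3 rotation matrix whose columns are the frame's x, y, z axes.
In Python, from rig import arm, optics gives the robot as it stands.
- The arm moves only by the tool carry_out, never from a script. Its argument "targets" is one flat list of numbers, 4 for each row, row after row: the shift along the world's x, y, z in cm, then the turn about the world's z in degrees. In form: [x, y, z, turn, x, y, z, turn, ...]. A call has 1 to 12 rows; each row is the pose to reach, as a shift and turn from the pose commanded when the call began; what a row does not reach only later rows make up. A row lasts 1/10 s, in which the tool goes at most 50 mm and 8.59 degrees, less where a joint would pass 70% of its speed; a pose out of reach is approached as far as the arm can. A call with a gripper value outside its range is refused whole. "claw" is the closure, from 0 (fully open) to 1 (shut), set as the call begins (left out, the last holds). The fingers move at their own pace and stop on an object; "grip_force" is the grip in N (left out, the last holds). Time passes only in rows, so rows that repeat a pose let the fingers close. It gives the time, the measured TCP pose, the force and the opening at its end, in the units of the state.
- arm.get_state(): the state, without advancing time (a new reading comes with each control period).
- optics.grab_frame(name): name is "side" or "top" or "wrist"; returns a dict with "image" (480x640x3 uint8, red, green, blue), "camera_matrix" (3x3 intrinsics, pixels), "rvec" (rotation vector, rad) and "tvec" (3), from world to camera coordinates, as OpenCV has them; the wrist camera has in their place "tool_from_camera" (4x4, takes a point from camera to tool coordinates, whose origin is the TCP and whose axes are the flange's). Camera axes: x right, y down, z forward; pixel columns grow to the right and rows downward; lengths in m; the calibration is good to about 2 mm. A picture is of the moment at which its call begins: read the wrist's pose just before it. There is no depth.
- arm.job_done(): hands the job in, once; it reports no verdict.
The state is a dict: "time_s": time; "joints": joint angles; "dq": joint speeds; "effort": joint torques, N m; "eef_pos": TCP position; "ee_rot": TCP orientation; "force": force on the tool from outside, world axes, zero at the start; "ft_torque": the same for the moment, N m; "opening": finger opening in m.
Only numpy, scipy, OpenCV 4.12 (cv2) and the standard library are available. Lean on these libraries where they do the work, as an engineer would, in place of code of your own. Each camera call takes 0.05 s, during which the arm holds its last target.

## Working session

There is one attempt and no reset: what is moved stays moved. The work goes in short steps, Python scripts to look and compute and a tool call to move; the robot and the scene stay as the last step left them, time stands still between calls to the robot, and variables do not carry over. Pictures are saved under pics/ and viewed, and the job is handed in when it is done.

Besides the shell and the picture viewer there is one more tool, called after "Emit:" by a JSON object that holds its "api" and its "payload", one argument or row to a line. carry_out: Moves the arm, as the interface text tells. Its arguments: {"type":"object","properties":{"targets":{"type":"array"},"claw":{"type":"number"},"grip_force":{"type":"number"}},"required":["targets"]}

```bash
ls; mkdir -p pics; cat > h.py <<'E'
import numpy as np, cv2, json
from rig import arm, optics
def grab(name, fn=None):
    st=arm.get_state(); f=optics.grab_frame(name)
    im=f["image"]; K=np.array(f["camera_matrix"])
    if "rvec" in f and f.get("rvec") is not None:
        R,_=cv2.Rodrigues(np.array(f["rvec"],float)); t=np.array(f["tvec"],float).ravel()
    else:
        T=np.eye(4);T[:3,:3]=np.array(st["ee_rot"]);T[:3,3]=st["eef_pos"]
        W=np.linalg.inv(T@np.array(f["tool_from_camera"])); R=W[:3,:3];t=W[:3,3]
    if fn: cv2.imwrite("pics/"+fn, im[:,:,::-1])
    return im,K,R,t
def ray(c,uv):
    im,K,R,t=c
    d=R.T@np.linalg.solve(K,np.array([uv[0],uv[1],1.])); return -R.T@t, d
def plane(c,uv,z):
    o,d=ray(c,uv); return o+d*(z-o[2])/d[2]
def proj(c,p):
    im,K,R,t=c; q=K@(R@np.asarray(p,float)+t); return q[:2]/q[2]
E
python3 - <<'E'
from h import *
for n in("side","top","wrist"):
    c=grab(n,n+"0.png"); print(n,-c[2].T@c[3])
s=arm.get_state(); print(s["time_s"],s["eef_pos"],s["ee_rot"],s["opening"],s["force"])
E
```

```text
pics
side [0.41727976 0.68710736 0.84832562]
top [ 0.33797399 -0.00982716  1.2555066 ]
wrist [ 0.25624534 -0.4651089   0.3725507 ]
0.15 [ 0.18084978 -0.49268004  0.2308841 ] [[ 9.38775916e-01  3.44528327e-01 -1.02603133e-04]
 [ 3.44528263e-01 -9.38775457e-01  9.57968464e-04]
 [ 2.33725969e-04 -9.34667402e-04 -9.99999536e-01]] 0.08525793984864428 [0.38801067 0.29362117 0.68644716]
```

View pics/top0.png

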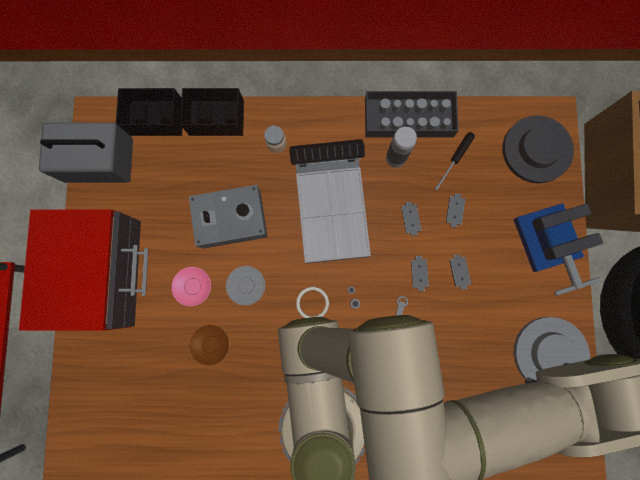

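View pics/side0.png

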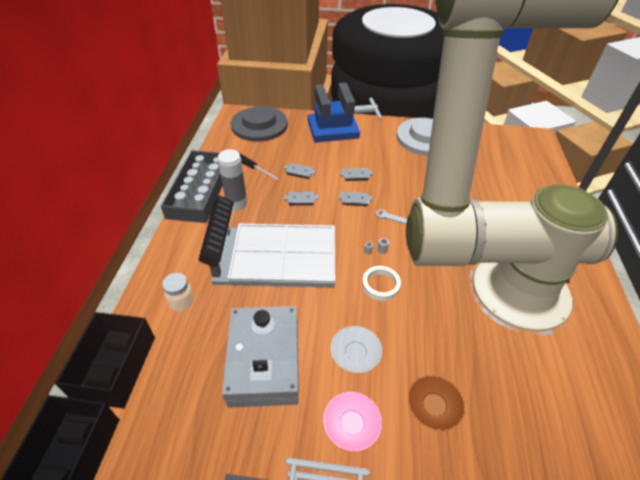

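View pics/wrist0.png

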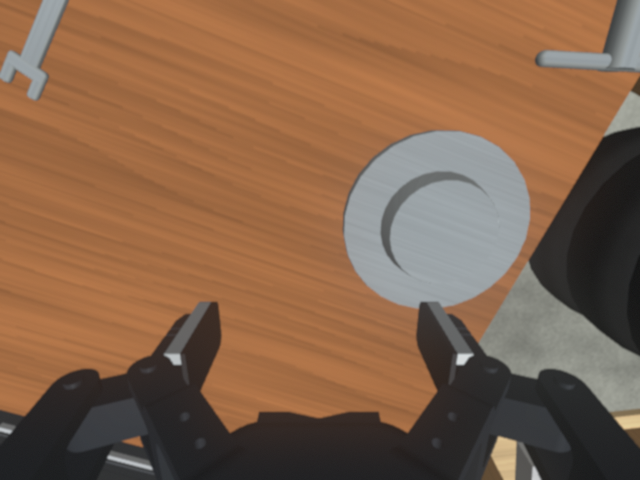

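The top view shows 4 pads at about (412,219), (456,211), (420,273) and (460,271). The bed is at (335,212), the station at (228,216), the steel dish at (245,285) and the can at (402,147). Next I'll measure them.

```bash
python3 - <<'E'
from h import *
c=grab("top"); im=c[0]
cv2.imwrite("pics/topcrop.png",cv2.resize(im[120:320,170:490],None,fx=2.5,fy=2.5,interpolation=cv2.INTER_CUBIC)[:,:,::-1])
hsv=cv2.cvtColor(im,cv2.COLOR_RGB2HSV)
m=((hsv[:,:,1]<70)&(hsv[:,:,2]>60)).astype(np.uint8)
n,l,st,ce=cv2.connectedComponentsWithStats(m)
for i in range(1,n):
    if 150<st[i,4]<12000 and 120<ce[i][1]<320:
        cn=max(cv2.findContours((l==i).astype(np.uint8),cv2.RETR_EXTERNAL,cv2.CHAIN_APPROX_NONE)[0],key=len)
        r=cv2.minAreaRect(cn)
        z={}
        pts=cv2.boxPoints(r)
        for z in (0.016,0.03,0.065):
            P=np.array([plane(c,p,z)[:2] for p in pts]); e=P[1]-P[0];f=P[2]-P[1]
            L=e if np.linalg.norm(e)>np.linalg.norm(f) else f
            print(st[i,4],np.round(ce[i]),z,'ctr',P.mean(0).round(4),'cen',plane(c,ce[i],z)[:2].round(4),'sz',round(np.linalg.norm(e),4),round(np.linalg.norm(f),4),'ang',round(np.degrees(np.arctan2(L[1],L[0]))%180,1))
E
```

```text
2812 [539. 147.] 0.016 ctr [ 0.7808 -0.6205] cen [ 0.7832 -0.621 ] sz 0.1974 0.1952 ang 134.7
2812 [539. 147.] 0.03 ctr [ 0.7758 -0.6136] cen [ 0.7781 -0.6141] sz 0.1952 0.193 ang 134.7
2812 [539. 147.] 0.065 ctr [ 0.7633 -0.5964] cen [ 0.7656 -0.5968] sz 0.1896 0.1874 ang 134.7
351 [275. 136.] 0.016 ctr [0.8158 0.1432] cen [0.8164 0.1445] sz 0.0584 0.0638 ang 0.8
351 [275. 136.] 0.03 ctr [0.8104 0.1414] cen [0.811  0.1428] sz 0.0578 0.0631 ang 0.8
351 [275. 136.] 0.065 ctr [0.7969 0.1371] cen [0.7975 0.1384] sz 0.0561 0.0613 ang 0.8
6447 [332. 211.] 0.016 ctr [ 0.5998 -0.0231] cen [ 0.596  -0.0227] sz 0.1909 0.2883 ang 5.3
6447 [332. 211.] 0.03 ctr [ 0.5969 -0.0229] cen [ 0.5931 -0.0226] sz 0.1887 0.285 ang 5.3
6447 [332. 211.] 0.065 ctr [ 0.5895 -0.0225] cen [ 0.5858 -0.0222] sz 0.1833 0.2769 ang 5.3
3439 [227. 215.] 0.016 ctr [0.5805 0.2752] cen [0.582 0.276] sz 0.2068 0.1539 ang 99.7
3439 [227. 215.] 0.03 ctr [0.5777 0.272 ] cen [0.5792 0.2727] sz 0.2044 0.1521 ang 99.7
3439 [227. 215.] 0.065 ctr [0.5709 0.2639] cen [0.5723 0.2647] sz 0.1986 0.1478 ang 99.7
458 [455. 210.] 0.016 
[... 1974 characters left out ...]
19. 273.] 0.03 ctr [ 0.4182 -0.2628] cen [ 0.4177 -0.263 ] sz 0.0433 0.0949 ang 3.0
485 [419. 273.] 0.065 ctr [ 0.4159 -0.2556] cen [ 0.4154 -0.2557] sz 0.042 0.0921 ang 3.0
1195 [245. 285.] 0.016 ctr [0.3855 0.2193] cen [0.3847 0.2192] sz 0.1063 0.1051 ang 90.0
1195 [245. 285.] 0.03 ctr [0.385  0.2168] cen [0.3842 0.2166] sz 0.1051 0.1039 ang 90.0
1195 [245. 285.] 0.065 ctr [0.3837 0.2103] cen [0.3829 0.2101] sz 0.1021 0.101 ang 90.0
279 [312. 302.] 0.016 ctr [0.3386 0.0328] cen [0.3394 0.0337] sz 0.0897 0.0839 ang 95.7
279 [312. 302.] 0.03 ctr [0.3386 0.0323] cen [0.3394 0.0332] sz 0.0887 0.083 ang 95.7
279 [312. 302.] 0.065 ctr [0.3386 0.0311] cen [0.3394 0.032 ] sz 0.0862 0.0806 ang 95.7
```

View pics/topcrop.png

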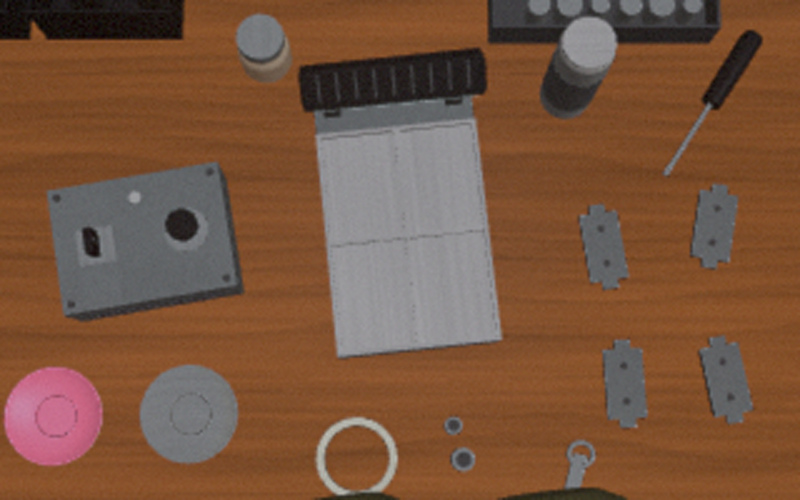

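```bash
python3 - <<'E'
from h import *
c=grab("top")
f=lambda x,y:((x+.5)/2.5-.5+170,(y+.5)/2.5-.5+120)
q=[f(338,357),f(501,341),f(474,120),f(316,137)]
P=np.array([plane(c,p,.03)[:2] for p in q]); print(P.round(4))
# near corners BL,BR -> bed
ex=((P[3]-P[0])+(P[2]-P[1])); yaw=np.degrees(np.arctan2(ex[1],ex[0])); ey=P[0]-P[1]
yaw2=np.degrees(np.arctan2(ey[1],ey[0]))-90
print('bed yaw',yaw,yaw2,'w',np.linalg.norm(ey))
y=np.radians((yaw+yaw2)/2);X=np.array([np.cos(y),np.sin(y)]);Y=np.array([-X[1],X[0]])
C=(P[0]+P[1])/2+X*.1275; print('bed',C, 'cross far', (P[2]+P[3])/2-X*.1275)
div=plane(c,f(408,240),.03);print('divider cross',div)
for a in(-1,1):
  for b in(-1,1): print('bay',a,b,(C+X*.0625*a+Y*.0445*b).round(4))
print('knob',plane(c,f(182,224),.099),'key',plane(c,f(91,242),.098))
print('canbase?',plane(c,f(588,45),.17))
s=grab("side")
K=plane(c,f(182,224),.099); print('knob in side',proj(s,K),'key',proj(s,plane(c,f(91,242),.098)), 'dish',proj(s,[.3855,.2193,.018]),'bed',proj(s,[*C,.03]))
cv2.imwrite("pics/sidecrop.png",cv2.resize(s[0][190:420,200:400],None,fx=2.6,fy=2.6,interpolation=cv2.INTER_CUBIC)[:,:,::-1])
E
```

```text
[[ 0.4468  0.0526]
 [ 0.4647 -0.1277]
 [ 0.7175 -0.1002]
 [ 0.6976  0.0795]]
bed yaw 6.166783950079075 5.6645765940687625 w 0.18126377867705942
bed [ 0.58256022 -0.02441272] cross far [ 0.5807054  -0.02348907]
divider cross [ 0.5784436  -0.02491625  0.03      ]
bay -1 -1 [ 0.525  -0.0751]
bay -1 1 [0.5158 0.0134]
bay 1 -1 [ 0.6493 -0.0622]
bay 1 1 [0.6401 0.0263]
knob [0.58213267 0.21583536 0.099     ] key [0.56286438 0.31210405 0.098     ]
canbase? [ 0.75296321 -0.20662974  0.17      ]
knob in side [261.8383506  314.94669115] key [261.055974   359.61741514] dish [355.55314352 348.13838392] bed [284.16651737 249.84402993]
```

View pics/sidecrop.png

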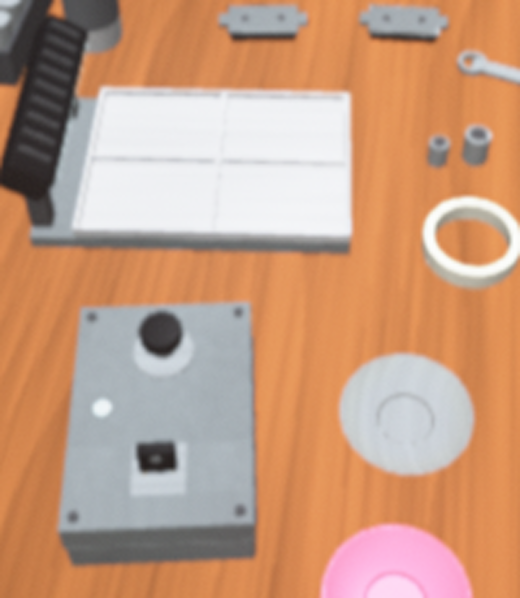

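Emit:
{"api": "carry_out", "payload": {
  "targets": [4,2,-2,-2,8,4,-4,-4,12,6,-6,-6,16,8,-8,-8,20,10,-9,-9.5,23,11,-10,-9.5,24.3,11.4,-11,-9.5,24.3,11.4,-11,-9.5,24.3,11.4,-11,-9.5],
  "claw": 0,
  "grip_force": 60
}}

```text
time_s: 1.2
eef_pos: [0.423, -0.3794, 0.1213]
ee_rot: [[0.983, 0.184, -0.001], [0.184, -0.983, 0.0], [-0.0, -0.0, -1.0]]
force: [-0.3, 0.1, -0.2]
opening: 0.0852
```

```bash
cat > pads.py <<'E'
from h import *
import sys
def pads(c,z=.016,amin=250,amax=20000,lo=None):
    hsv=cv2.cvtColor(c[0],cv2.COLOR_RGB2HSV)
    m=((hsv[:,:,1]<70)&(hsv[:,:,2]>60)).astype(np.uint8)
    n,l,st,ce=cv2.connectedComponentsWithStats(m); out=[]
    for i in range(1,n):
        if amin<st[i,4]:
            cn=max(cv2.findContours((l==i).astype(np.uint8),cv2.RETR_EXTERNAL,cv2.CHAIN_APPROX_NONE)[0],key=len)
            W=np.array([plane(c,p,z)[:2] for p in cn[:,0].astype(float)])
            r=cv2.minAreaRect((W*1000).astype(np.float32)); s=sorted(r[1])
            if not(35<s[0]<55 and 85<s[1]<110): continue
            b=cv2.boxPoints(r);e=b[1]-b[0];f=b[2]-b[1];L=e if np.linalg.norm(e)>np.linalg.norm(f) else f
            a=np.degrees(np.arctan2(L[1],L[0])); a=(a+90)%180-90
            out.append((round(r[0][0]/1000,4),round(r[0][1]/1000,4),round(a,1),np.round(s,1).tolist()))
    return out
if __name__=="__main__":
    s=arm.get_state();R=np.array(s["ee_rot"])
    print('t',round(s["time_s"],2),'tcp',np.round(s["eef_pos"],4),'yaw',round(np.degrees(np.arctan2(R[1,0],R[0,0])),2),'open',round(s["opening"],4),'F',np.round(s["force"],1))
    for n in sys.argv[1:]:
        c=grab(n,"last_%s_%d.png"%(n,int(s["time_s"]*100)));print(n,*pads(c),sep='\n ')
E
python3 pads.py top wrist; ls pics
```

```text
t 1.2 tcp [ 0.423  -0.3794  0.1213] yaw 10.63 open 0.0852 F [-0.3  0.1 -0.2]
top
 (0.5981, -0.3725, np.float32(-10.0), [43.9, 96.2])
 (0.574, -0.2459, np.float32(8.6), [43.6, 96.5])
 (0.4191, -0.2658, np.float32(3.0), [43.2, 95.5])
wrist
 (0.4194, -0.2681, np.float32(3.3), [45.3, 97.5])
 (0.4242, -0.3797, np.float32(10.5), [43.5, 96.6])
last_top_120.png
last_wrist_120.png
side0.png
sidecrop.png
top0.png
topcrop.png
wrist0.png
```

Emit:
{"api": "carry_out", "payload": {
  "targets": [0.1,0,-3,0,0.1,0,-6,0,0.1,0,-9,0,0.1,0,-11,0,0.1,0,-11.7,0,0.1,0,-11.7,0]
}}

```text
time_s: 1.9
eef_pos: [0.4243, -0.3793, 0.0043]
ee_rot: [[0.983, 0.184, -0.0], [0.184, -0.983, 0.0], [-0.0, -0.0, -1.0]]
force: [-0.1, 0.4, 0.4]
opening: 0.0855
```

Emit:
{"api": "carry_out", "payload": {
  "targets": [0,0,0,0,0,0,0,0,0,0,0,0,0,0,0,0,0,0,0,0,0,0,0,0,0,0,0,0,0,0,0,0],
  "claw": 1
}}

```text
time_s: 2.7
eef_pos: [0.4253, -0.3794, 0.0057]
ee_rot: [[0.983, 0.185, 0.001], [0.185, -0.983, -0.002], [0.001, 0.002, -1.0]]
force: [-2.0, 1.0, 7.7]
opening: 0.0419
```

Emit:
{"api": "carry_out", "payload": {
  "targets": [0,0,1,0,0,0,3,0,0,0,6,0,0,0,8,0,0,0,8,0]
}}

```text
time_s: 3.2
eef_pos: [0.4258, -0.3799, 0.0874]
ee_rot: [[0.983, 0.185, 0.003], [0.185, -0.983, -0.005], [0.002, 0.005, -1.0]]
force: [-0.0, 0.3, -3.0]
opening: 0.042
```

```bash
python3 pads.py wrist side top; ls pics
```

```text
t 3.2 tcp [ 0.4258 -0.3799  0.0874] yaw 10.67 open 0.042 F [-0.   0.3 -3. ]
wrist
 (0.4195, -0.2686, np.float32(3.1), [45.8, 97.5])
side
 (0.5982, -0.3675, np.float32(-10.0), [52.5, 96.4])
 (0.5747, -0.2421, np.float32(7.9), [47.7, 95.5])
 (0.4204, -0.2615, np.float32(1.3), [51.4, 95.3])
top
 (0.5981, -0.3726, np.float32(-10.4), [43.7, 96.3])
 (0.574, -0.2461, np.float32(8.0), [43.4, 96.5])
 (0.4191, -0.2659, np.float32(3.7), [43.2, 95.7])
last_side_320.png
last_top_120.png
last_top_320.png
last_wrist_120.png
last_wrist_320.png
side0.png
sidecrop.png
top0.png
topcrop.png
wrist0.png
```

View pics/last_wrist_320.png

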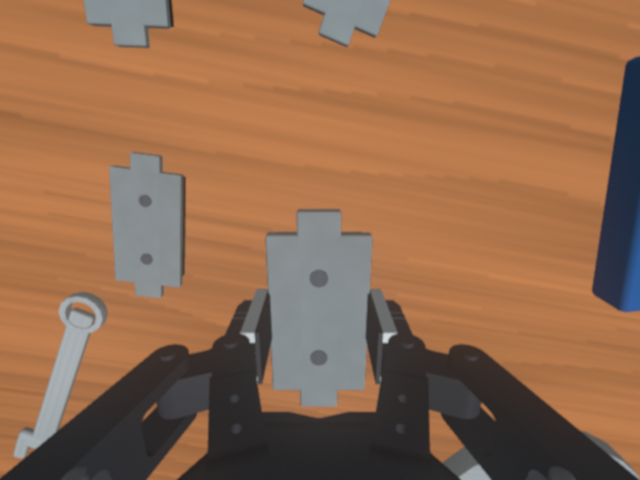

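View pics/last_side_320.png

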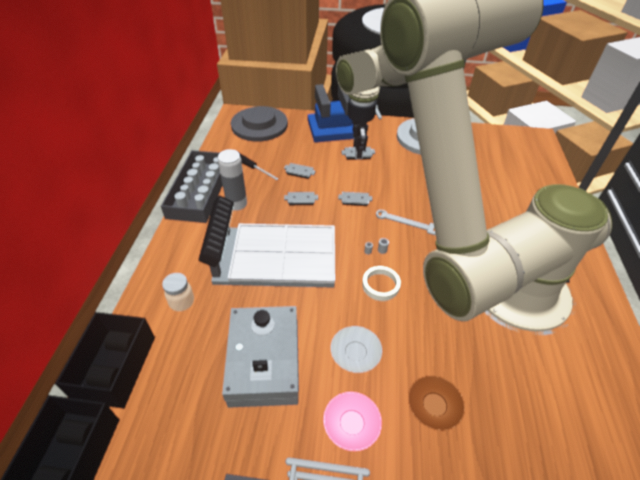

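Emit:
{"api": "carry_out", "payload": {
  "targets": [1.5,2,0,0,4,5.5,1,-1,6.5,9,1,-2,9,12.5,1,-3,11.5,16,1,-4,14,20,1,-4.7,16.5,23.5,1,-4.7,18.5,27,1,-4.7,20.5,30,0,-4.7,21.5,31.3,-1,-4.7,22,31.7,-2,-4.7,22,31.7,-2,-4.7]
}}

```text
time_s: 4.55
eef_pos: [0.6438, -0.062, 0.0616]
ee_rot: [[0.995, 0.104, -0.004], [0.104, -0.995, 0.001], [-0.004, -0.001, -1.0]]
force: [-0.0, -0.7, -2.8]
opening: 0.042
```

```bash
python3 pads.py wrist top
```

```text
t 4.55 tcp [ 0.6438 -0.062   0.0616] yaw 5.96 open 0.042 F [-0.  -0.7 -2.8]
wrist
 (0.5794, -0.243, np.float32(9.5), [47.3, 93.7])
top
 (0.5981, -0.3726, np.float32(-10.4), [43.7, 96.3])
 (0.574, -0.2461, np.float32(8.6), [43.3, 96.5])
 (0.4191, -0.2659, np.float32(3.3), [43.1, 95.5])
```

Emit:
{"api": "carry_out", "payload": {
  "targets": [0,0,-1,0,0,0,-2,0,0,0,-2.6,0,0,0,-3,0,0,0,-3,0,0,0,-3,0]
}}

```text
time_s: 5.25
eef_pos: [0.645, -0.0619, 0.0345]
ee_rot: [[0.995, 0.104, 0.0], [0.104, -0.995, -0.0], [0.0, 0.0, -1.0]]
force: [-0.2, 0.7, -1.5]
opening: 0.042
```

```bash
python3 - <<'E'
from h import *
c=grab("wrist","w1.png"); s=grab("side"); cv2.imwrite("pics/s1.png",cv2.resize(s[0][150:320,150:400],None,fx=3,fy=3)[:,:,::-1])
E
```

```text
(no output)
```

View pics/w1.png

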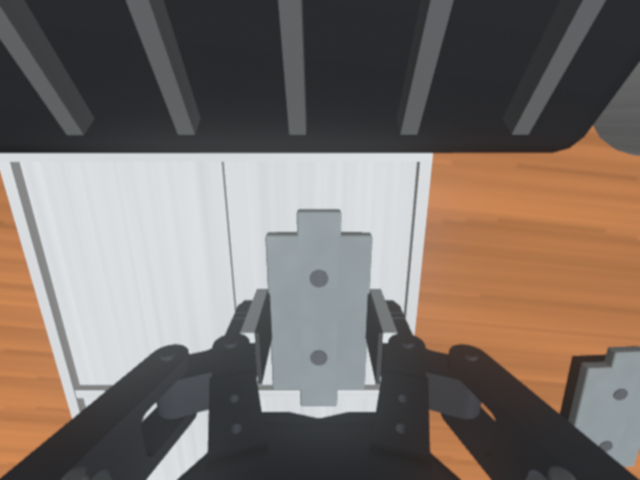

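View pics/s1.png

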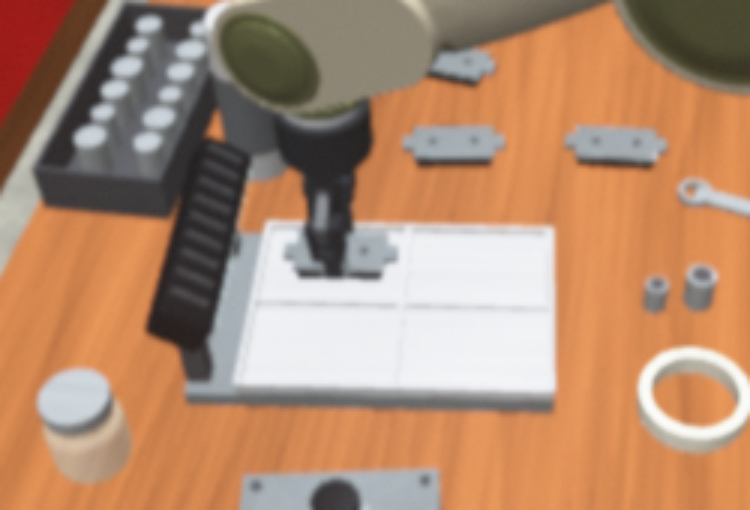

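```bash
python3 - <<'E'
from h import *
c=grab("wrist")
for n,uv,z in [("divx",(150,387),.03),("divx2",(370,387),.03),("divy",(230,250),.03),("right wall",(412,250),.03),("ear near",(320,404),.045),("ear far",(319,211),.045),("left edge plate",(266,300),.045),("right",(371,300),.045),("leftwall",(40,270),.03)]:
    p=plane(c,uv,z); d=p[:2]-[.581,-.024]; a=np.radians(5.9); print(n,p.round(4),'bed',round(d[0]*np.cos(a)+d[1]*np.sin(a),4),round(-d[0]*np.sin(a)+d[1]*np.cos(a),4))
E
```

```text
divx [0.5845 0.0209 0.03  ] bed 0.0081 0.0443
divx2 [ 0.5966 -0.0942  0.03  ] bed 0.0083 -0.0714
divy [ 0.666  -0.0192  0.03  ] bed 0.0851 -0.0039
right wall [ 0.6747 -0.1017  0.03  ] bed 0.0852 -0.0869
ear near [ 0.5973 -0.0677  0.045 ] bed 0.0117 -0.0451
ear far [ 0.6922 -0.0572  0.045 ] bed 0.1072 -0.0445
left edge plate [ 0.6507 -0.0387  0.045 ] bed 0.0678 -0.0217
right [ 0.6554 -0.0836  0.045 ] bed 0.0678 -0.0669
leftwall [0.6469 0.0685 0.03  ] bed 0.075 0.0853
```

```bash
python3 - <<'E'
import cv2
im=cv2.imread("pics/w1.png"); cv2.imwrite("pics/w1z.png",cv2.resize(im[330:430,40:300],None,fx=3,fy=3,interpolation=cv2.INTER_CUBIC))
E
```

```text
(no output)
```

View pics/w1z.png

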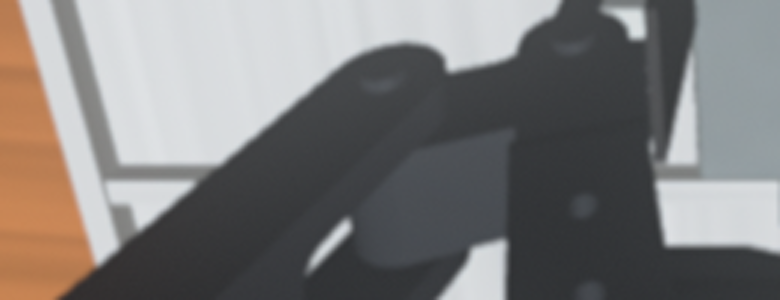

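Emit:
{"api": "carry_out", "payload": {
  "targets": [0.3,0,0,0,0.3,0,-0.15,0,0.3,0,-0.25,0,0.3,0,-0.25,0]
}}

```text
time_s: 5.8
eef_pos: [0.6478, -0.0618, 0.0315]
ee_rot: [[0.995, 0.104, -0.0], [0.104, -0.995, 0.0], [-0.0, -0.0, -1.0]]
force: [-0.2, 0.2, -1.8]
opening: 0.0418
```

Emit:
{"api": "carry_out", "payload": {
  "targets": [0,0,-0.1,0,0,0,-0.1,0]
}}

```text
time_s: 6.0
eef_pos: [0.6479, -0.0619, 0.0308]
ee_rot: [[0.995, 0.104, 0.0], [0.104, -0.995, 0.0], [0.0, -0.0, -1.0]]
force: [-1.0, -1.0, -2.1]
opening: 0.0421
```

Emit:
{"api": "carry_out", "payload": {
  "targets": [0,0,0,0,0,0,0,0,0,0,0,0,0,0,0,0,0,0,0,0],
  "claw": 0.3
}}

```text
time_s: 6.5
eef_pos: [0.6479, -0.0619, 0.0309]
ee_rot: [[0.995, 0.104, 0.0], [0.104, -0.995, -0.0], [0.0, 0.0, -1.0]]
force: [-0.2, 0.5, -0.1]
opening: 0.06
```

Emit:
{"api": "carry_out", "payload": {
  "targets": [0,0,1.5,0,0,0,5,0,0,0,7,0,0,0,7,0]
}}

```text
time_s: 6.9
eef_pos: [0.6496, -0.0623, 0.1054]
ee_rot: [[0.995, 0.104, 0.007], [0.104, -0.995, -0.002], [0.007, 0.003, -1.0]]
force: [-0.4, 0.0, -0.3]
opening: 0.0599
```

```bash
python3 pads.py wrist top
```

```text
t 6.9 tcp [ 0.6496 -0.0623  0.1054] yaw 5.96 open 0.0599 F [-0.4  0.  -0.3]
wrist
 (0.5807, -0.2429, np.float32(8.9), [47.0, 89.5])
top
 (0.5981, -0.3725, np.float32(-10.0), [43.9, 96.2])
 (0.5741, -0.2461, np.float32(8.6), [43.1, 96.5])
 (0.4191, -0.2659, np.float32(3.3), [43.1, 95.5])
```

Emit:
{"api": "carry_out", "payload": {
  "targets": [-2,-1,1,0,-5,-4,1,1,-7,-8,1,2,-7.4,-12,1,2.6,-7.4,-16,0,2.6,-7.4,-18,-1,2.6,-7.4,-18.4,-2,2.6,-7.4,-18.4,-2,2.6],
  "claw": 0
}}

```text
time_s: 7.8
eef_pos: [0.573, -0.2448, 0.0783]
ee_rot: [[0.989, 0.148, -0.004], [0.148, -0.989, 0.003], [-0.003, -0.003, -1.0]]
force: [0.0, 0.3, -0.2]
opening: 0.0855
```

```bash
python3 pads.py wrist side
```

```text
t 7.8 tcp [ 0.573  -0.2448  0.0783] yaw 8.54 open 0.0855 F [ 0.   0.3 -0.2]
wrist
 (0.5988, -0.3705, np.float32(-10.1), [47.6, 96.9])
 (0.575, -0.2469, np.float32(8.7), [43.6, 97.0])
side
 (0.5747, -0.2421, np.float32(7.9), [47.7, 95.5])
 (0.4204, -0.2615, np.float32(1.3), [51.4, 95.3])
```

Emit:
{"api": "carry_out", "payload": {
  "targets": [0.1,0,-3,0,0.1,0,-5.5,0,0.1,0,-7,0,0.1,0,-7.5,0,0.1,0,-7.5,0]
}}

```text
time_s: 8.4
eef_pos: [0.5752, -0.2454, 0.006]
ee_rot: [[0.989, 0.149, 0.0], [0.149, -0.989, 0.0], [0.0, -0.0, -1.0]]
force: [0.6, -0.2, 1.1]
opening: 0.0855
```

Emit:
{"api": "carry_out", "payload": {
  "targets": [0,0,0,0,0,0,0,0,0,0,0,0,0,0,0,0,0,0,0,0,0,0,0,0,0,0,0,0],
  "claw": 1
}}

```text
time_s: 9.1
eef_pos: [0.5755, -0.2462, 0.0071]
ee_rot: [[0.989, 0.149, 0.002], [0.149, -0.989, -0.001], [0.002, 0.001, -1.0]]
force: [-1.1, -0.3, 7.0]
opening: 0.0419
```

Emit:
{"api": "carry_out", "payload": {
  "targets": [0,0,1,0,0,0,3,0,0,0,6,0,0,0,7.5,0,0,0,7.5,0]
}}

```text
time_s: 9.6
eef_pos: [0.5758, -0.2464, 0.0831]
ee_rot: [[0.989, 0.149, 0.004], [0.149, -0.989, -0.002], [0.003, 0.003, -1.0]]
force: [-0.6, -1.1, -1.8]
opening: 0.042
```

```bash
python3 pads.py wrist top;ls -t pics|head -2
```

```text
t 9.6 tcp [ 0.5758 -0.2464  0.0831] yaw 8.56 open 0.042 F [-0.6 -1.1 -1.8]
wrist
 (0.5989, -0.3702, np.float32(-10.1), [48.2, 97.0])
top
last_top_960.png
last_wrist_960.png
```

View pics/last_top_960.png

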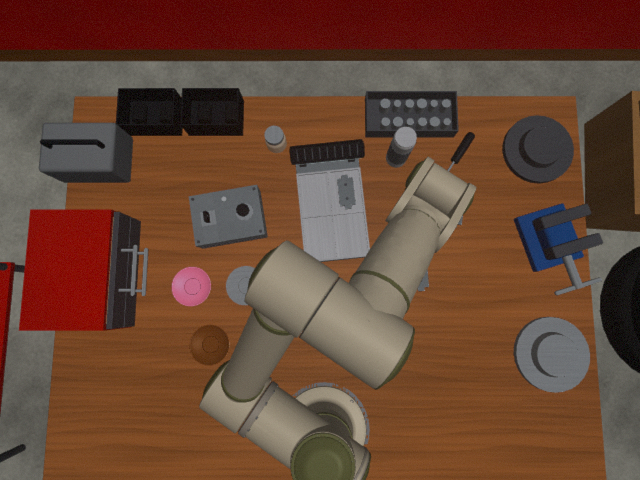

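View pics/last_wrist_960.png

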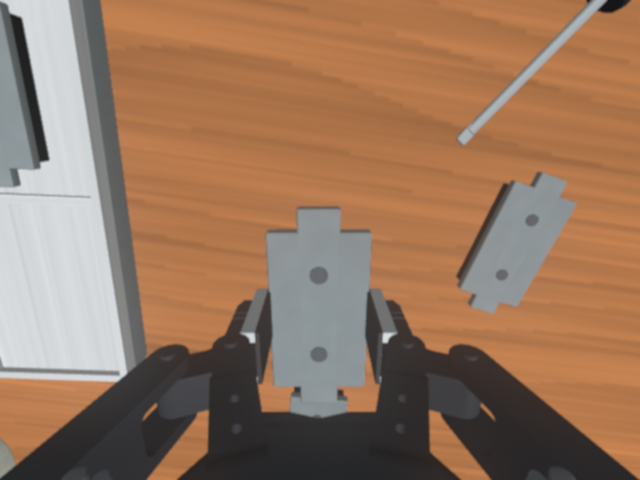

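Emit:
{"api": "carry_out", "payload": {
  "targets": [0,2,0,0,0,5,1,-1,0,8.5,1,-2,1,12,1,-2.6,2,15.5,1,-2.6,3,19,1,-2.6,4.5,22.5,1,-2.6,5.5,25.5,0,-2.6,6.5,27,-1,-2.6,6.5,27.3,-2,-2.6,6.5,27.3,-2,-2.6]
}}

```text
time_s: 10.8
eef_pos: [0.6381, 0.0279, 0.0581]
ee_rot: [[0.994, 0.105, -0.005], [0.105, -0.994, 0.001], [-0.005, -0.001, -1.0]]
force: [0.2, -0.1, -2.3]
opening: 0.0422
```

Emit:
{"api": "carry_out", "payload": {
  "targets": [0,0,-1,0,0,0,-2,0,0,0,-2.6,0,0,0,-2.6,0]
}}

```text
time_s: 11.2
eef_pos: [0.6392, 0.0267, 0.0336]
ee_rot: [[0.995, 0.103, -0.002], [0.103, -0.995, 0.0], [-0.002, -0.0, -1.0]]
force: [-0.5, 0.6, -2.8]
opening: 0.0418
```

```bash
python3 pads.py wrist top;ls -t pics|head -2
```

```text
t 11.2 tcp [0.6392 0.0267 0.0336] yaw 5.91 open 0.0418 F [-0.5  0.6 -2.8]
wrist
top
 (0.5981, -0.3726, np.float32(-10.4), [43.7, 96.3])
 (0.4191, -0.2659, np.float32(3.3), [43.1, 95.5])
last_top_1120.png
last_wrist_1120.png
```

Emit:
{"api": "carry_out", "payload": {
  "targets": [0.1,0,-0.15,0,0.1,0,-0.3,0,0.1,0,-0.3,0]
}}

```text
time_s: 11.6
eef_pos: [0.6412, 0.0271, 0.0321]
ee_rot: [[0.995, 0.104, 0.001], [0.104, -0.995, -0.0], [0.001, 0.0, -1.0]]
force: [0.3, 1.2, -0.7]
opening: 0.0419
```

Emit:
{"api": "carry_out", "payload": {
  "targets": [0,0,0,0,0,0,0,0,0,0,0,0,0,0,0,0,0,0,0,0],
  "claw": 0.3
}}

```text
time_s: 12.1
eef_pos: [0.6409, 0.0272, 0.0318]
ee_rot: [[0.995, 0.104, 0.0], [0.104, -0.995, -0.0], [0.0, 0.0, -1.0]]
force: [-0.1, -0.2, -0.5]
opening: 0.0598
```

Emit:
{"api": "carry_out", "payload": {
  "targets": [0,0,1.5,0,0,0,5,0,0,0,7,0,0,0,7,0]
}}

```text
time_s: 12.5
eef_pos: [0.6426, 0.027, 0.1063]
ee_rot: [[0.995, 0.104, 0.007], [0.104, -0.995, -0.001], [0.007, 0.002, -1.0]]
force: [0.5, -0.2, -0.8]
opening: 0.0599
```

```bash
python3 pads.py wrist top side;ls -t pics|head -3
```

```text
t 12.5 tcp [0.6426 0.027  0.1063] yaw 5.96 open 0.0599 F [ 0.5 -0.2 -0.8]
wrist
top
 (0.5981, -0.3726, np.float32(-10.4), [43.7, 96.3])
 (0.4191, -0.2659, np.float32(3.3), [43.1, 95.5])
side
 (0.4204, -0.2615, np.float32(1.3), [51.4, 95.3])
last_side_1250.png
last_top_1250.png
last_wrist_1250.png
```

Emit:
{"api": "carry_out", "payload": {
  "targets": [-2,-3,1,0,-4,-7,1,-2,-6,-11,1,-4,-7,-15,1,-6,-7,-19.5,1,-8,-7,-24,1,-10,-6,-28.5,1,-12,-5.5,-33,1,-14,-5,-37,0,-16.1,-4.3,-39.5,-1,-16.1,-4.2,-39.9,-2,-16.1,-4.2,-39.9,-2,-16.1],
  "claw": 0
}}

```text
time_s: 13.85
eef_pos: [0.5978, -0.3712, 0.0786]
ee_rot: [[0.984, -0.177, -0.004], [-0.177, -0.984, 0.004], [-0.004, -0.003, -1.0]]
force: [-1.6, 0.2, 0.3]
opening: 0.0855
```

```bash
python3 pads.py wrist
```

```text
t 13.85 tcp [ 0.5978 -0.3712  0.0786] yaw -10.18 open 0.0855 F [-1.6  0.2  0.3]
wrist
 (0.5988, -0.3737, np.float32(-10.3), [43.5, 97.3])
```

Emit:
{"api": "carry_out", "payload": {
  "targets": [0,-0.1,-3,0,0,-0.1,-5.5,0,0,-0.1,-7,0,0,-0.1,-7.6,0,0,-0.1,-7.6,0]
}}

```text
time_s: 14.4
eef_pos: [0.5991, -0.3723, 0.006]
ee_rot: [[0.984, -0.175, -0.0], [-0.175, -0.984, 0.0], [-0.0, -0.0, -1.0]]
force: [-0.1, -0.4, 0.4]
opening: 0.0852
```

Emit:
{"api": "carry_out", "payload": {
  "targets": [0,0,0,0,0,0,0,0,0,0,0,0,0,0,0,0,0,0,0,0,0,0,0,0,0,0,0,0],
  "claw": 1
}}

```text
time_s: 15.1
eef_pos: [0.5995, -0.3732, 0.0072]
ee_rot: [[0.984, -0.176, 0.002], [-0.176, -0.984, -0.001], [0.002, 0.001, -1.0]]
force: [-0.7, 0.1, 5.4]
opening: 0.042
```

Emit:
{"api": "carry_out", "payload": {
  "targets": [0,0,1,0,0,0,3,0,0,0,6,0,0,0,7.6,0,0,0,7.6,0]
}}

```text
time_s: 15.6
eef_pos: [0.5997, -0.3736, 0.0846]
ee_rot: [[0.984, -0.176, 0.004], [-0.176, -0.984, -0.003], [0.004, 0.002, -1.0]]
force: [0.5, -0.6, -1.4]
opening: 0.0417
```

```bash
python3 pads.py wrist top;ls -t pics|head -2
```

```text
t 15.6 tcp [ 0.5997 -0.3736  0.0846] yaw -10.14 open 0.0417 F [ 0.5 -0.6 -1.4]
wrist
top
last_top_1560.png
last_wrist_1560.png
```

Emit:
{"api": "carry_out", "payload": {
  "targets": [-1,2,0,1,-2,5,0.5,3,-3,8.5,0.5,6,-4,12,0.5,9,-5,15.5,0.5,12,-6,19.5,0.5,14,-6.5,23,0.5,16.1,-7,26.5,0,16.1,-7.2,29,-1,16.1,-7.2,29.8,-2,16.1,-7.2,29.8,-3,16.1,-7.2,29.8,-3,16.1]
}}

```text
time_s: 16.9
eef_pos: [0.5261, -0.0754, 0.0498]
ee_rot: [[0.995, 0.103, -0.003], [0.103, -0.995, 0.001], [-0.003, -0.001, -1.0]]
force: [-0.3, 0.8, -0.9]
opening: 0.0418
```

```bash
python3 pads.py wrist;ls -t pics|head -1
```

```text
t 16.9 tcp [ 0.5261 -0.0754  0.0498] yaw 5.92 open 0.0418 F [-0.3  0.8 -0.9]
wrist
last_wrist_1689.png
```

View pics/last_wrist_1689.png

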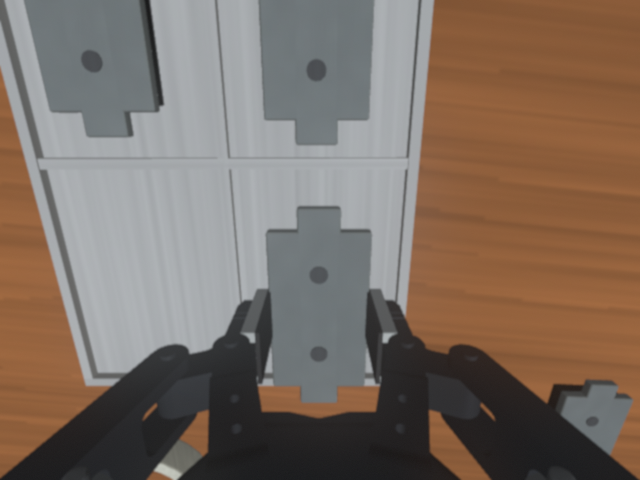

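Emit:
{"api": "carry_out", "payload": {
  "targets": [0.1,0,-1,0,0.1,0,-1.7,0,0.1,0,-2,0,0.1,0,-2,0]
}}

```text
time_s: 17.35
eef_pos: [0.5278, -0.0753, 0.0322]
ee_rot: [[0.995, 0.104, -0.0], [0.104, -0.995, -0.0], [-0.0, 0.0, -1.0]]
force: [-3.9, -0.3, 5.9]
opening: 0.0418
```

Emit:
{"api": "carry_out", "payload": {
  "targets": [0,0,0,0,0,0,0,0,0,0,0,0,0,0,0,0,0,0,0,0],
  "claw": 0.3
}}

```text
time_s: 17.85
eef_pos: [0.5279, -0.0749, 0.0318]
ee_rot: [[0.995, 0.104, 0.0], [0.104, -0.995, -0.0], [0.0, 0.0, -1.0]]
force: [-1.2, 0.3, 0.0]
opening: 0.0597
```

Emit:
{"api": "carry_out", "payload": {
  "targets": [0,0,1.5,0,0,0,5,0,0,0,7,0,0,0,7,0]
}}

```text
time_s: 18.25
eef_pos: [0.5292, -0.0753, 0.1044]
ee_rot: [[0.995, 0.104, 0.005], [0.104, -0.995, -0.002], [0.005, 0.002, -1.0]]
force: [-0.2, 1.0, -0.5]
opening: 0.0598
```

```bash
python3 pads.py wrist top;ls -t pics|head -2
```

```text
t 18.25 tcp [ 0.5292 -0.0753  0.1044] yaw 5.96 open 0.0598 F [-0.2  1.  -0.5]
wrist
top
 (0.4191, -0.2659, np.float32(3.3), [43.1, 95.5])
last_top_1825.png
last_wrist_1825.png
```

Emit:
{"api": "carry_out", "payload": {
  "targets": [-2,-3,0,0,-4,-7,0,-1,-6,-11,0,-2,-8,-15,0,-2.7,-10,-18,-1,-2.7,-10.8,-19.2,-2,-2.7,-10.8,-19.2,-2,-2.7],
  "claw": 0
}}

```text
time_s: 19.05
eef_pos: [0.4184, -0.267, 0.0797]
ee_rot: [[0.999, 0.054, -0.003], [0.054, -0.999, 0.003], [-0.003, -0.003, -1.0]]
force: [-0.2, 0.1, 0.2]
opening: 0.0855
```

```bash
python3 pads.py wrist
```

```text
t 19.05 tcp [ 0.4184 -0.267   0.0797] yaw 3.11 open 0.0855 F [-0.2  0.1  0.2]
wrist
 (0.4196, -0.2668, np.float32(3.1), [43.5, 96.3])
```

Emit:
{"api": "carry_out", "payload": {
  "targets": [0,0,-3,0,0,0,-5.5,0,0,0,-7,0,0,0,-7.6,0,0,0,-7.6,0]
}}

```text
time_s: 19.6
eef_pos: [0.4203, -0.2658, 0.0054]
ee_rot: [[0.998, 0.058, -0.001], [0.058, -0.998, 0.001], [-0.001, -0.001, -1.0]]
force: [-0.1, -0.3, 0.3]
opening: 0.0853
```

Emit:
{"api": "carry_out", "payload": {
  "targets": [0,0,0,0,0,0,0,0,0,0,0,0,0,0,0,0,0,0,0,0,0,0,0,0,0,0,0,0],
  "claw": 1
}}

```text
time_s: 20.3
eef_pos: [0.4203, -0.2671, 0.0068]
ee_rot: [[0.998, 0.057, 0.001], [0.057, -0.998, -0.001], [0.001, 0.001, -1.0]]
force: [-0.7, 1.5, 8.2]
opening: 0.0418
```

Emit:
{"api": "carry_out", "payload": {
  "targets": [0,0,1,0,0,0,3,0,0,0,6,0,0,0,7.6,0,0,0,7.6,0]
}}

```text
time_s: 20.8
eef_pos: [0.4207, -0.2677, 0.0842]
ee_rot: [[0.998, 0.057, 0.003], [0.057, -0.998, -0.003], [0.003, 0.004, -1.0]]
force: [-0.2, 0.4, -2.5]
opening: 0.0417
```

Emit:
{"api": "carry_out", "payload": {
  "targets": [1,2,0,1,2,5,0.5,2,3,8.5,0.5,2.7,4,12,0.5,2.7,5,15.5,0.5,2.7,6,19,0.5,2.7,7.5,22.5,0.5,2.7,9,26,0,2.7,9.8,27.7,-1,2.7,9.8,28.1,-2,2.7,9.8,28.1,-3,2.7,9.8,28.1,-3,2.7]
}}

```text
time_s: 22.0
eef_pos: [0.5166, 0.0135, 0.0501]
ee_rot: [[0.995, 0.103, -0.004], [0.103, -0.995, 0.001], [-0.003, -0.001, -1.0]]
force: [-0.2, 1.2, -0.8]
opening: 0.0421
```

```bash
python3 pads.py wrist;ls -t pics|head -1
```

```text
t 22.0 tcp [0.5166 0.0135 0.0501] yaw 5.91 open 0.0421 F [-0.2  1.2 -0.8]
wrist
 (0.3816, 0.19, np.float32(-10.5), [44.9, 101.9])
last_wrist_2200.png
```

Emit:
{"api": "carry_out", "payload": {
  "targets": [0.1,0,-1,0,0.1,0,-1.7,0,0.1,0,-2,0,0.1,0,-2,0]
}}

```text
time_s: 22.45
eef_pos: [0.5188, 0.0138, 0.0319]
ee_rot: [[0.995, 0.104, -0.0], [0.104, -0.995, -0.0], [-0.0, 0.0, -1.0]]
force: [-2.2, -0.1, 2.0]
opening: 0.0418
```

Emit:
{"api": "carry_out", "payload": {
  "targets": [0,0,0,0,0,0,0,0,0,0,0,0,0,0,0,0,0,0,0,0],
  "claw": 0.3
}}

```text
time_s: 22.95
eef_pos: [0.5189, 0.0141, 0.0318]
ee_rot: [[0.995, 0.104, 0.0], [0.104, -0.995, 0.0], [0.0, -0.0, -1.0]]
force: [-0.4, -0.5, 0.2]
opening: 0.0599
```

Emit:
{"api": "carry_out", "payload": {
  "targets": [0,0,1.5,0,0,0,5,0,0,0,9,0,0,0,12,0,0,0,12,0]
}}

```text
time_s: 23.45
eef_pos: [0.5207, 0.0139, 0.1558]
ee_rot: [[0.995, 0.104, 0.008], [0.104, -0.995, -0.002], [0.007, 0.002, -1.0]]
force: [-0.2, 0.5, 0.3]
opening: 0.0598
```

```bash
python3 pads.py wrist top side;ls -t pics|head -3
```

```text
t 23.45 tcp [0.5207 0.0139 0.1558] yaw 5.97 open 0.0598 F [-0.2  0.5  0.3]
wrist
top
side
last_side_2345.png
last_top_2345.png
last_wrist_2345.png
```

Emit:
{"api": "carry_out", "payload": {
  "targets": [1,3,2,0,2,7,4,1,3,11,5,2,4,15.5,5,3,5,20,5,3.7,5,23.5,5,3.7,5,24.8,5,3.7,5,24.8,5,3.7,5,24.8,5,3.7],
  "claw": 0
}}

```text
time_s: 24.5
eef_pos: [0.5689, 0.261, 0.201]
ee_rot: [[0.986, 0.167, -0.001], [0.167, -0.986, -0.001], [-0.001, 0.001, -1.0]]
force: [-0.5, -0.6, 0.9]
opening: 0.0855
```

```bash
python3 pads.py wrist side top;ls -t pics|head -3
```

```text
t 24.5 tcp [0.5689 0.261  0.201 ] yaw 9.62 open 0.0855 F [-0.5 -0.6  0.9]
wrist
side
top
last_top_2450.png
last_side_2450.png
last_wrist_2450.png
```

View pics/last_wrist_2450.png

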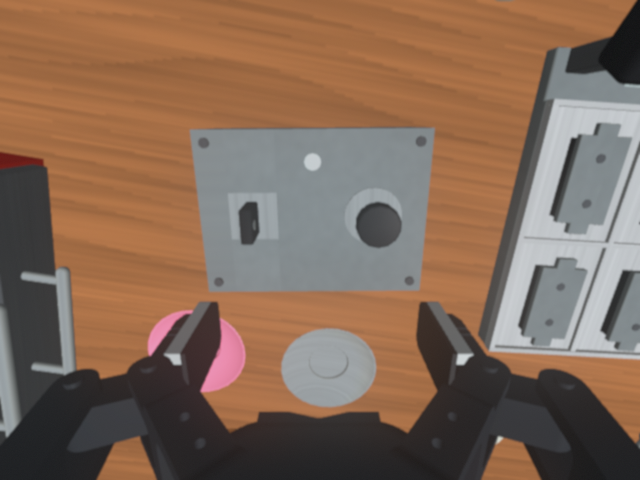

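View pics/last_side_2450.png

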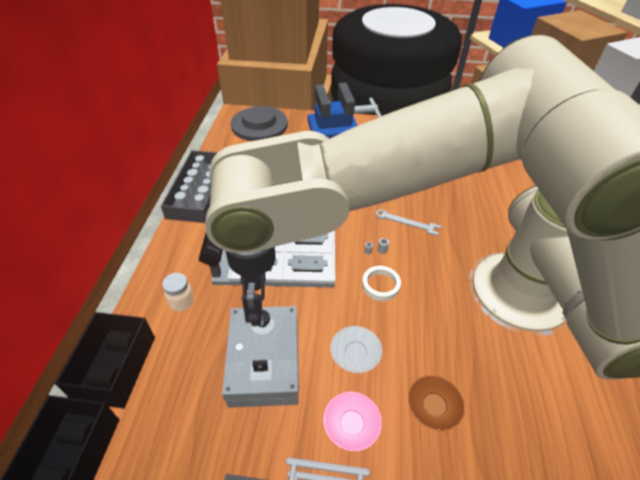

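View pics/last_top_2450.png

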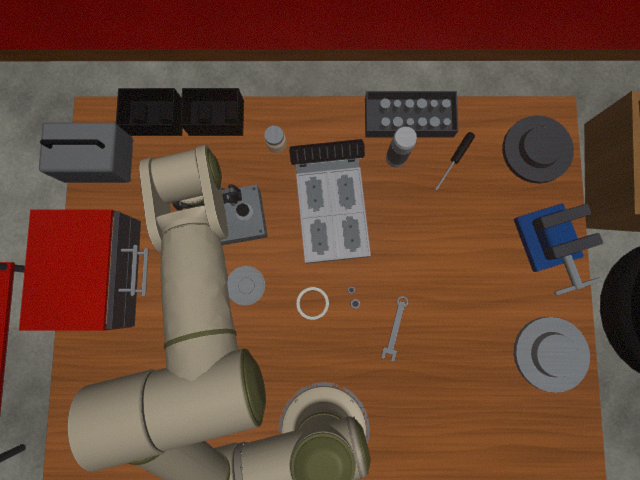

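```bash
python3 - <<'E'
from h import *
c=grab("wrist","w2.png"); im=c[0]
q=[(192,130),(434,128),(421,291),(209,292)]
P=np.array([plane(c,p,.065)[:2] for p in q]);print(P.round(4),'ctr',P.mean(0).round(4))
ey=(P[0]-P[1])+(P[3]-P[2]); print('yaw',np.degrees(np.arctan2(ey[1],ey[0]))-90, [np.linalg.norm(P[i]-P[(i+1)%4]).round(4) for i in range(4)])
C=P.mean(0);y=np.arctan2(ey[1],ey[0])-np.pi/2;X=np.array([np.cos(y),np.sin(y)]);Y=np.array([-X[1],X[0]])
print('lock',C+.05*Y,'knob',C-.05*Y)
g=im.max(2); 
for n,(x0,x1,y0,y1) in {"key":(232,270,190,255),"knob":(345,410,180,255)}.items():
    m=(g[y0:y1,x0:x1]<70).astype(np.uint8); cn=max(cv2.findContours(m,0,1)[0],key=cv2.contourArea)+[[x0,y0]]
    print(n,cv2.boundingRect(cn),cv2.minAreaRect(cn))
    if n=="knob":
        (u,v),r=cv2.minEnclosingCircle(cn); print((u,v),r,plane(c,(u,v),.099))
# expected knob
for r in (.017,):
  for z in (.099,.085):
    k=C-.05*Y; print(z,'ctr',proj(c,[*k,z]),[proj(c,[k[0]+dx,k[1]+dy,z]).round(1).tolist() for dx,dy in((r,0),(-r,0),(0,r),(0,-r))])
k=C+.05*Y
for z in(.098,.068): print('key',z,[proj(c,[*(k+a*.014*X+b*.005*Y),z]).round(1).tolist() for a in(-1,1) for b in(-1,1)])
cv2.imwrite("pics/w2z.png",cv2.resize(im[120:300,180:450],None,fx=2.9,fy=2.9,interpolation=cv2.INTER_CUBIC)[:,:,::-1])
E
```

```text
[[0.6268 0.37  ]
 [0.6593 0.1853]
 [0.5215 0.1589]
 [0.4886 0.3476]] ctr [0.5741 0.2655]
yaw 9.938618973675574 [np.float64(0.1876), np.float64(0.1404), np.float64(0.1915), np.float64(0.14)]
lock [0.56542224 0.31470665] knob [0.58268155 0.21620733]
key (240, 203, 18, 41) ((248.4923858642578, 222.8933868408203), (39.75585174560547, 16.81430435180664), 85.91438293457031)
knob (356, 203, 34, 42) ((369.10003662109375, 220.30001831054688), (24.59674835205078, 42.48529052734375), 26.56505012512207)
(376.9481201171875, 224.25942993164062) 21.280656814575195 [0.58498095 0.21942248 0.099     ]
0.099 ctr [380.49281367 227.87230288] [[385.7, 205.9], [375.5, 249.0], [358.1, 224.2], [402.7, 231.5]]
0.085 ctr [377.4383888  222.67144237] [[382.3, 201.7], [372.8, 242.9], [356.2, 219.2], [398.6, 226.1]]
key 0.098 [[254.5, 245.9], [241.3, 246.0], [252.0, 210.1], [238.4, 210.2]]
key 0.068 [[260.8, 233.8], [248.9, 233.8], [258.8, 201.2], [246.5, 201.3]]
```

View pics/w2z.png

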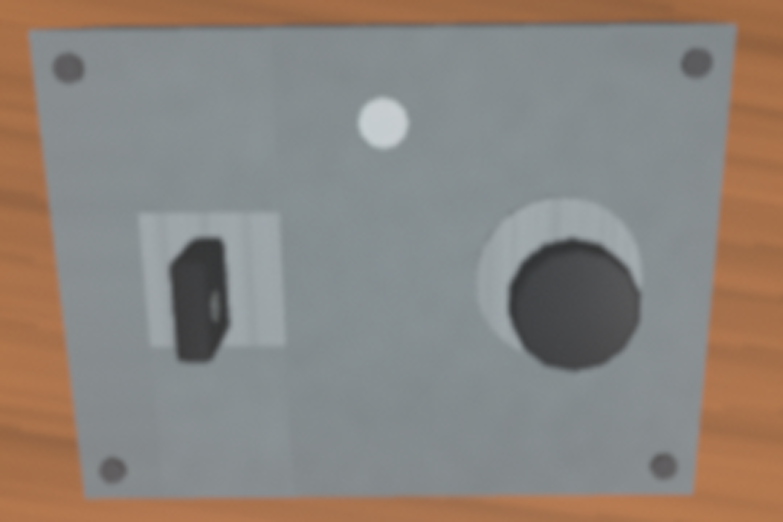

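Emit:
{"api": "carry_out", "payload": {
  "targets": [0,2,-2,0.2,-0.2,4.5,-4,0.2,-0.2,5.3,-5,0.2,-0.2,5.3,-5,0.2,-0.2,5.3,-5,0.2]
}}

```text
time_s: 25.2
eef_pos: [0.5674, 0.3143, 0.1526]
ee_rot: [[0.985, 0.171, 0.001], [0.171, -0.985, -0.0], [0.001, 0.0, -1.0]]
force: [0.2, 0.2, -0.0]
opening: 0.0855
```

```bash
python3 - <<'E'
from h import *
s=arm.get_state();print(np.round(s["joints"],3),np.round(s["eef_pos"],4))
c=grab("wrist","w3.png"); im=c[0]
y=np.radians(9.9);X=np.array([np.cos(y),np.sin(y)]);Y=np.array([-X[1],X[0]])
k=np.array([.566,.315]); kn=np.array([.583,.217])
v=im.copy()
for z,col in((.098,(255,0,0)),(.068,(0,255,0))):
    pts=np.array([proj(c,[*(k+a*.014*X+b*.005*Y),z]) for a,b in((-1,-1),(-1,1),(1,1),(1,-1))]);print(pts.round(1).tolist())
    cv2.polylines(v,[pts.round().astype(np.int32)],True,col)
pts=np.array([proj(c,[kn[0]+.017*np.cos(t),kn[1]+.017*np.sin(t),.099]) for t in np.linspace(0,6.28,40)]);cv2.polylines(v,[pts.round().astype(np.int32)],True,(255,255,0))
u0,v0=pts.mean(0).astype(int);print(u0,v0)
cv2.imwrite("pics/w3z.png",cv2.resize(np.hstack([im[140:400,220:520],v[140:400,220:520]]),None,fx=1.33,fy=1.33,interpolation=cv2.INTER_CUBIC)[:,:,::-1])
E
```

```text
[ 0.326  0.648  1.191 -0.     1.301  1.725] [0.5674 0.3143 0.1526]
[[325.0, 282.4], [309.2, 282.4], [308.7, 240.4], [325.2, 240.4]]
[[324.3, 263.9], [310.3, 263.9], [309.9, 226.3], [324.5, 226.3]]
479 261
```

View pics/w3z.png

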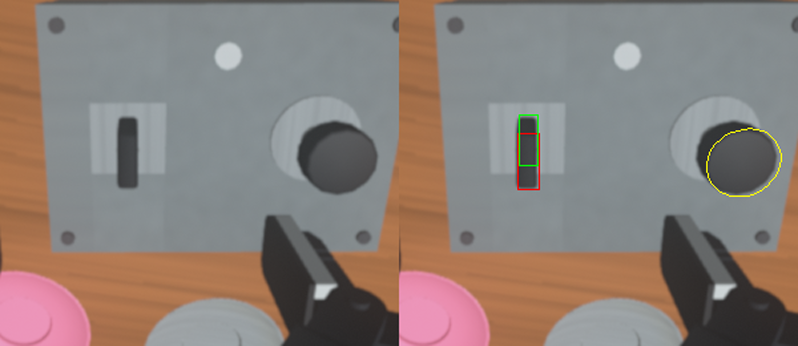

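Emit:
{"api": "carry_out", "payload": {
  "targets": [0,0.1,1,8.5,0,0.1,1,17,0,0.1,1,25.5,0,0.1,1,34,0,0.1,1,42.5,0,0.1,1,51,0,0.1,1,59.5,0,0.1,1,68,0,0.1,1,76.5,0,0.1,1,85,0,0.1,1,90,0,0.1,1,90]
}}

```text
time_s: 26.45
eef_pos: [0.5675, 0.3153, 0.163]
ee_rot: [[-0.171, 0.985, 0.002], [0.985, 0.171, 0.0], [0.0, 0.002, -1.0]]
force: [-0.8, 0.1, 1.0]
opening: 0.0857
```

Emit:
{"api": "carry_out", "payload": {
  "targets": [0,0,0,8.5,0,0,0,17,0,0,0,25.5,0,0,0,34,0,0,0,42.5,0,0,0,51,0,0,0,59.5,0,0,0,68,0,0,0,76.5,0,0,0,85,0,0,0,90,0,0,0,90]
}}

```text
time_s: 27.65
eef_pos: [0.5673, 0.3156, 0.1625]
ee_rot: [[-0.986, -0.169, 0.001], [-0.169, 0.986, 0.0], [-0.001, 0.0, -1.0]]
force: [1.0, -1.1, -0.9]
opening: 0.0854
```

```bash
cat > keychk.py <<'E'
from h import *
s=arm.get_state();print(np.round(s["joints"],3),np.round(s["eef_pos"],4),np.array(s["ee_rot"])[:2,:2].round(4).tolist())
c=grab("wrist","w4.png"); im=c[0]
y=np.radians(9.9);X=np.array([np.cos(y),np.sin(y)]);Y=np.array([-X[1],X[0]])
k=np.array([.5665,.3158]); kn=k-.1*Y
v=im.copy()
for z,col in((.098,(255,0,0)),(.068,(0,255,0))):
    pts=np.array([proj(c,[*(k+a*.014*X+b*.005*Y),z]) for a,b in((-1,-1),(-1,1),(1,1),(1,-1))]);print(pts.round(1).tolist())
    cv2.polylines(v,[pts.round().astype(np.int32)],True,col)
pts=np.array([proj(c,[kn[0]+.017*np.cos(t),kn[1]+.017*np.sin(t),.099]) for t in np.linspace(0,6.28,40)]);cv2.polylines(v,[pts.round().astype(np.int32)],True,(255,255,0))
u0,v0=pts.mean(0).astype(int);print(u0,v0)
cv2.imwrite("pics/w4z.png",np.hstack([im[:,120:520],v[:,120:520]])[:,:,::-1])
E
python3 keychk.py
```

```text
[ 0.328  0.641  1.177 -0.     1.322 -1.413] [0.5673 0.3156 0.1625] [[-0.9856, -0.1689], [-0.1689, 0.9856]]
[[310.6, 233.1], [326.4, 233.0], [326.2, 273.5], [311.0, 273.6]]
[[311.4, 220.1], [325.4, 220.1], [325.3, 256.5], [311.8, 256.5]]
162 255
```

View pics/w4z.png

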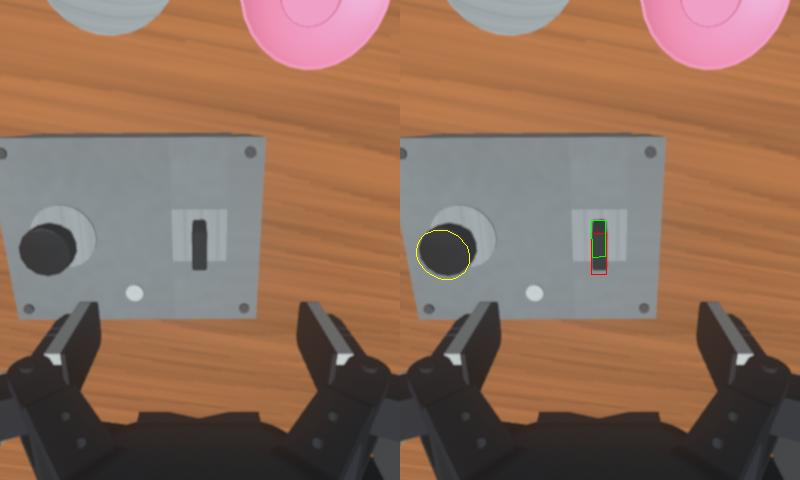

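Emit:
{"api": "carry_out", "payload": {
  "targets": [-0.2,0,-2,0,-0.2,0,-4.5,0,-0.2,0,-6.5,0,-0.2,0,-8,0,-0.2,0,-8.7,0,-0.2,0,-8.7,0,-0.2,0,-8.7,0]
}}

```text
time_s: 28.4
eef_pos: [0.5654, 0.3163, 0.0758]
ee_rot: [[-0.985, -0.17, 0.001], [-0.17, 0.985, 0.0], [-0.002, 0.0, -1.0]]
force: [1.2, -0.6, 0.5]
opening: 0.0853
```

Emit:
{"api": "carry_out", "payload": {
  "targets": [0,0,0,0,0,0,0,0,0,0,0,0,0,0,0,0,0,0,0,0,0,0,0,0,0,0,0,0,0,0,0,0,0,0,0,0],
  "claw": 1,
  "grip_force": 40
}}

```text
time_s: 29.3
eef_pos: [0.5649, 0.3162, 0.0749]
ee_rot: [[-0.985, -0.171, 0.0], [-0.171, 0.985, 0.0], [-0.0, 0.0, -1.0]]
force: [0.2, -0.0, 2.3]
opening: 0.0089
```

```bash
python3 keychk.py
```

```text
[ 0.33   0.725  1.272  0.     1.145 -1.413] [0.5649 0.3162 0.0749] [[-0.9852, -0.1712], [-0.1712, 0.9852]]
[[303.8, 307.5], [329.3, 307.4], [328.7, 366.6], [304.8, 366.7]]
[[306.3, 275.0], [327.3, 275.0], [326.9, 326.0], [306.9, 326.0]]
67 340
```

View pics/w4.png

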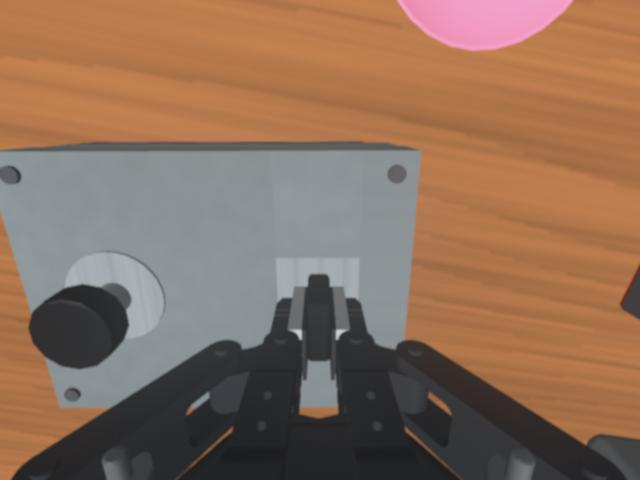

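Emit:
{"api": "carry_out", "payload": {
  "targets": [0,0,0,-5,0,0,0,-10,0,0,0,-16,0,0,0,-22,0,0,0,-28,0,0,0,-34,0,0,0,-40,0,0,0,-40]
}}

```text
time_s: 30.15
eef_pos: [0.565, 0.3162, 0.0749]
ee_rot: [[-0.864, 0.503, 0.0], [0.503, 0.864, 0.0], [-0.0, 0.0, -1.0]]
force: [-0.9, 0.1, 1.5]
opening: 0.0089
```

```bash
python3 - <<'E'
from h import *
s=arm.get_state();print(s["force"],s["ft_torque"],s["opening"])
E
```

```text
[-0.86884445  0.08513486  1.54579403] [ 0.01290235 -0.03838563  0.05874127] 0.008901646901464718
```

Emit:
{"api": "carry_out", "payload": {
  "targets": [0,0,0,-6,0,0,0,-12,0,0,0,-18,0,0,0,-24,0,0,0,-30,0,0,0,-35,0,0,0,-35]
}}

```text
time_s: 30.85
eef_pos: [0.5652, 0.3164, 0.0749]
ee_rot: [[-0.422, 0.907, 0.001], [0.907, 0.422, 0.001], [0.0, 0.001, -1.0]]
force: [1.1, 1.4, 1.6]
opening: 0.0093
```

```bash
cat > st.py <<'E'
from h import *
s=arm.get_state();R=np.array(s["ee_rot"]);print('t',round(s["time_s"],2),np.round(s["eef_pos"],4),'yaw',np.degrees(np.arctan2(R[1,0],R[0,0])).round(2),np.round(s["force"],2),np.round(s["ft_torque"],3),round(s["opening"],4))
E
python3 st.py
```

```text
t 30.85 [0.5652 0.3164 0.0749] yaw 114.96 [1.1  1.39 1.6 ] [ 0.293 -0.373  0.028] 0.0093
```

Emit:
{"api": "carry_out", "payload": {
  "targets": [0,0,0,-2,0,0,0,-4,0,0,0,-4]
}}

```text
time_s: 31.15
eef_pos: [0.5653, 0.3163, 0.0749]
ee_rot: [[-0.359, 0.933, 0.001], [0.933, 0.359, 0.001], [0.0, 0.001, -1.0]]
force: [3.5, 1.3, 1.0]
opening: 0.0092
```

```bash
python3 st.py
```

```text
t 31.15 [0.5653 0.3163 0.0749] yaw 111.05 [3.46 1.35 1.01] [ 0.375 -0.519  0.078] 0.0092
```

Emit:
{"api": "carry_out", "payload": {
  "targets": [0,0,0,-2,0,0,0,-4,0,0,0,-4]
}}

```text
time_s: 31.45
eef_pos: [0.5653, 0.3163, 0.0749]
ee_rot: [[-0.293, 0.956, 0.001], [0.956, 0.293, 0.0], [-0.0, 0.001, -1.0]]
force: [3.9, 2.6, -0.2]
opening: 0.0087
```

```bash
python3 st.py
```

```text
t 31.45 [0.5653 0.3163 0.0749] yaw 107.05 [ 3.93  2.57 -0.15] [ 0.42  -0.733  0.291] 0.0087
```

Emit:
{"api": "carry_out", "payload": {
  "targets": [0,0,0,0,0,0,0,0,0,0,0,0,0,0,0,0,0,0,0,0],
  "claw": 0.5
}}

```text
time_s: 31.95
eef_pos: [0.5648, 0.3161, 0.0747]
ee_rot: [[-0.29, 0.957, -0.0], [0.957, 0.29, -0.0], [-0.0, -0.0, -1.0]]
force: [-0.5, -0.2, -0.9]
opening: 0.0426
```

Emit:
{"api": "carry_out", "payload": {
  "targets": [0,0,2,0,0,0,5,0,0,0,8,0,0,0,9,0,0,0,9,0]
}}

```text
time_s: 32.45
eef_pos: [0.5653, 0.3163, 0.1658]
ee_rot: [[-0.29, 0.957, 0.002], [0.957, 0.29, 0.001], [0.0, 0.002, -1.0]]
force: [1.1, 0.4, 1.0]
opening: 0.0424
```

```bash
python3 keychk.py
```

```text
[ 0.33   0.635  1.179 -0.     1.325  0.035] [0.5653 0.3163 0.1658] [[-0.2901, 0.957], [0.957, 0.2901]]
[[298.1, 258.7], [299.7, 244.5], [342.4, 249.4], [340.3, 263.5]]
[[300.2, 243.5], [301.7, 230.7], [339.6, 235.1], [337.7, 247.7]]
304 379
```

View pics/w4.png

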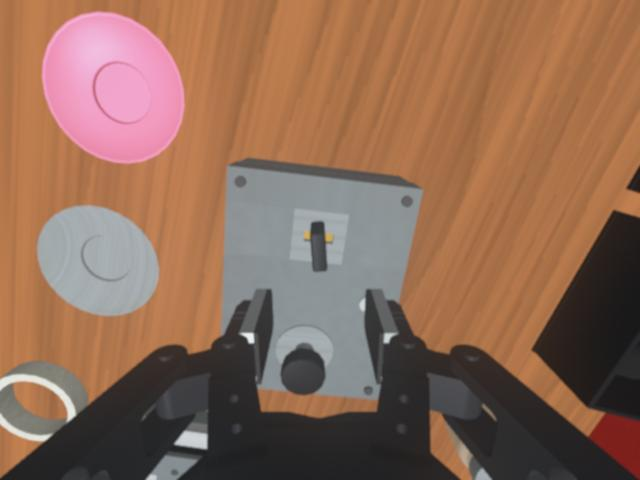

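Emit:
{"api": "carry_out", "payload": {
  "targets": [0.5,-3,0,0,1,-6,0,0,1.5,-8.8,0,0,1.8,-9.8,0,0,1.8,-9.8,0,0,1.8,-9.8,0,0],
  "claw": 0.2
}}

```text
time_s: 33.1
eef_pos: [0.5825, 0.2189, 0.1639]
ee_rot: [[-0.29, 0.957, -0.001], [0.957, 0.29, 0.0], [0.001, -0.001, -1.0]]
force: [0.9, 0.5, 0.5]
opening: 0.0684
```

```bash
python3 keychk.py;  python3 - <<'E'
from h import *
c=grab("wrist"); im=c[0]
cv2.imwrite("pics/w5z.png",cv2.resize(im[120:360,200:460],None,fx=2.4,fy=2.4,interpolation=cv2.INTER_CUBIC)[:,:,::-1])
for z in(.099,.094,.085,.065):print(z,proj(c,[.583,.218,z]))
E
```

```text
[ 0.171  0.581  1.274  0.     1.288 -0.123] [0.5825 0.2189 0.1639] [[-0.2903, 0.9569], [0.9569, 0.2903]]
[[316.1, 98.1], [318.3, 78.8], [368.2, 85.5], [365.2, 104.5]]
[[316.4, 101.2], [318.3, 84.5], [361.7, 90.3], [359.2, 106.9]]
320 257
0.099 [319.22919608 256.35784587]
0.094 [319.20595815 253.56430622]
0.085 [319.16649033 248.81969502]
0.065 [319.08827159 239.41665433]
```

View pics/w5z.png

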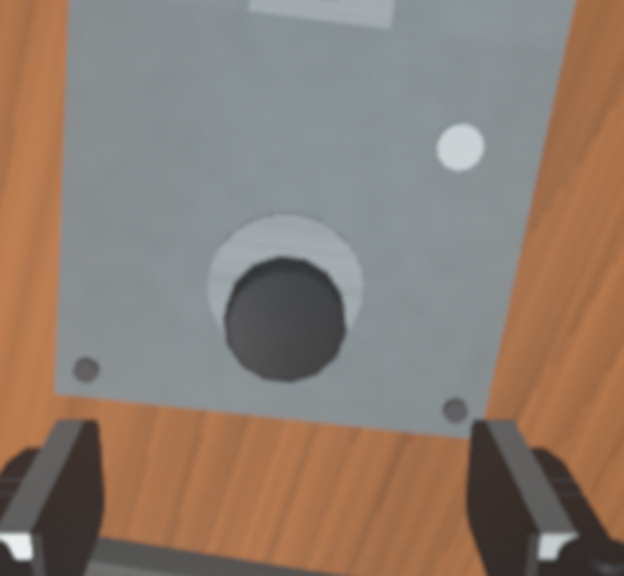

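Emit:
{"api": "carry_out", "payload": {
  "targets": [0,0,-2,0,0,0,-4.5,0,0,0,-6.5,0,0,0,-7.8,0,0,0,-8.2,0,0,0,-8.2,0]
}}

```text
time_s: 33.8
eef_pos: [0.5829, 0.2186, 0.0828]
ee_rot: [[-0.29, 0.957, -0.0], [0.957, 0.29, 0.0], [0.0, -0.0, -1.0]]
force: [0.5, 0.4, -0.6]
opening: 0.0684
```

Emit:
{"api": "carry_out", "payload": {
  "targets": [0,0,0,0,0,0,0,0,0,0,0,0,0,0,0,0,0,0,0,0,0,0,0,0],
  "claw": 1,
  "grip_force": 60
}}

```text
time_s: 34.4
eef_pos: [0.5828, 0.2181, 0.084]
ee_rot: [[-0.29, 0.957, 0.0], [0.957, 0.29, -0.0], [-0.0, 0.0, -1.0]]
force: [-4.1, -1.6, 4.9]
opening: 0.0309
```

```bash
python3 st.py
```

```text
t 34.4 [0.5828 0.2181 0.084 ] yaw 106.86 [-4.06 -1.58  4.92] [-0.165  0.702  0.019] 0.0309
```

Emit:
{"api": "carry_out", "payload": {
  "targets": [0,0,0.4,0,0,0,0.8,0,0,0,1.2,0,0,0,1.6,0,0,0,1.8,0,0,0,2,0,0,0,2.2,0,0,0,2.2,0]
}}

```text
time_s: 35.2
eef_pos: [0.5827, 0.218, 0.1025]
ee_rot: [[-0.29, 0.957, -0.002], [0.957, 0.29, -0.0], [0.0, -0.002, -1.0]]
force: [6.5, 1.6, -21.4]
opening: 0.0308
```

```bash
python3 st.py; python3 pads.py side wrist; ls -t pics|head -2
```

```text
t 35.2 [0.5827 0.218  0.1025] yaw 106.84 [  6.51   1.63 -21.36] [ 0.297 -1.293  0.01 ] 0.0308
t 35.2 tcp [0.5827 0.218  0.1025] yaw 106.84 open 0.0308 F [  6.5   1.6 -21.4]
side
wrist
last_wrist_3520.png
last_side_3520.png
```

View pics/last_wrist_3520.png

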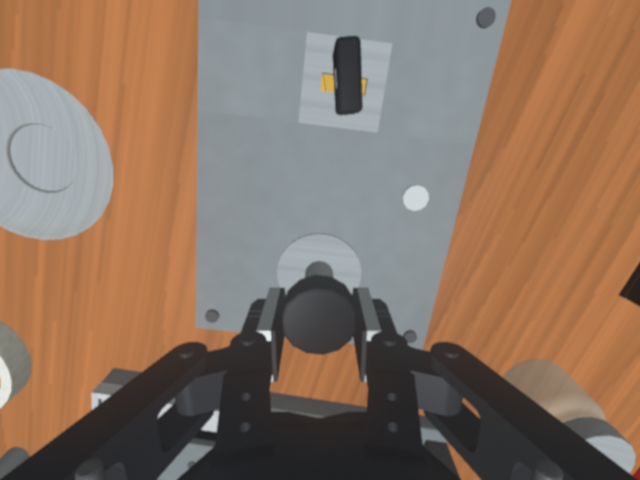

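View pics/last_side_3520.png

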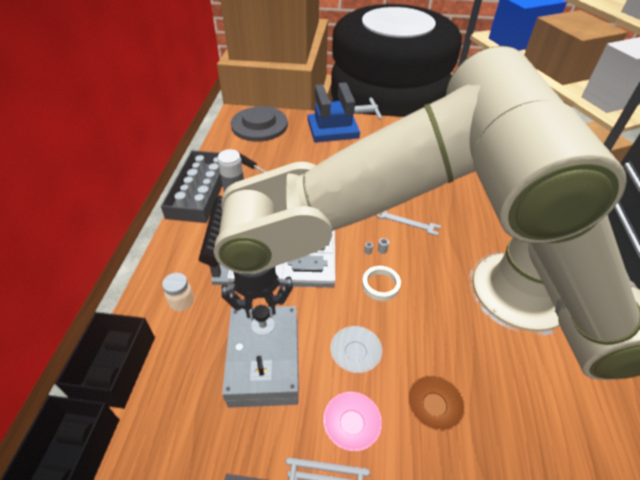

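Emit:
{"api": "carry_out", "payload": {
  "targets": [0,0,-0.1,0,0,0,-0.2,0,0,0,-0.2,0,0,0,-0.2,0,0,0,-0.2,0,0,0,-0.2,0,0,0,-0.2,0,0,0,-0.2,0,0,0,-0.2,0,0,0,-0.2,0,0,0,-0.2,0,0,0,-0.2,0]
}}

```text
time_s: 36.5
eef_pos: [0.5827, 0.2181, 0.1024]
ee_rot: [[-0.29, 0.957, -0.001], [0.957, 0.29, -0.0], [0.0, -0.001, -1.0]]
force: [2.8, -0.1, -19.4]
opening: 0.031
```

Emit:
{"api": "carry_out", "payload": {
  "targets": [0,0,0,0,0,0,0,0,0,0,0,0,0,0,0,0,0,0,0,0,0,0,0,0,0,0,0,0,0,0,0,0,0,0,0,0,0,0,0,0,0,0,0,0,0,0,0,0]
}}

```text
time_s: 37.7
eef_pos: [0.5827, 0.2181, 0.1025]
ee_rot: [[-0.29, 0.957, -0.001], [0.957, 0.29, -0.0], [0.0, -0.001, -1.0]]
force: [2.3, 0.6, -26.0]
opening: 0.0309
```

Emit:
{"api": "carry_out", "payload": {
  "targets": [0,0,0,0,0,0,0,0,0,0,0,0,0,0,0,0,0,0,0,0,0,0,0,0,0,0,0,0,0,0,0,0,0,0,0,0,0,0,0,0,0,0,0,0,0,0,0,0]
}}

```text
time_s: 38.9
eef_pos: [0.5827, 0.2181, 0.1025]
ee_rot: [[-0.29, 0.957, -0.001], [0.957, 0.29, -0.0], [0.0, -0.001, -1.0]]
force: [2.4, -0.7, -25.0]
opening: 0.0312
```

Emit:
{"api": "carry_out", "payload": {
  "targets": [0,0,0,0,0,0,0,0,0,0,0,0,0,0,0,0,0,0,0,0,0,0,0,0,0,0,0,0,0,0,0,0,0,0,0,0,0,0,0,0,0,0,0,0,0,0,0,0]
}}

```text
time_s: 40.1
eef_pos: [0.5827, 0.2181, 0.1025]
ee_rot: [[-0.29, 0.957, -0.001], [0.957, 0.29, -0.0], [0.0, -0.001, -1.0]]
force: [3.0, -1.1, -25.2]
opening: 0.0305
```

Emit:
{"api": "carry_out", "payload": {
  "targets": [0,0,0,0,0,0,0,0,0,0,0,0,0,0,0,0,0,0,0,0,0,0,0,0,0,0,0,0,0,0,0,0,0,0,0,0,0,0,0,0,0,0,0,0,0,0,0,0]
}}

```text
time_s: 41.3
eef_pos: [0.5827, 0.2181, 0.1025]
ee_rot: [[-0.29, 0.957, -0.001], [0.957, 0.29, -0.0], [0.0, -0.001, -1.0]]
force: [2.8, 0.5, -25.6]
opening: 0.0311
```

Emit:
{"api": "carry_out", "payload": {
  "targets": [0,0,0,0,0,0,0,0,0,0,0,0,0,0,0,0,0,0,0,0,0,0,0,0,0,0,0,0,0,0,0,0,0,0,0,0,0,0,0,0,0,0,0,0,0,0,0,0]
}}

```text
time_s: 42.5
eef_pos: [0.5827, 0.2181, 0.1025]
ee_rot: [[-0.29, 0.957, -0.001], [0.957, 0.29, -0.0], [0.0, -0.001, -1.0]]
force: [3.4, 0.3, -25.3]
opening: 0.0311
```

Emit:
{"api": "carry_out", "payload": {
  "targets": [0,0,0,0,0,0,0,0,0,0,0,0,0,0,0,0,0,0,0,0,0,0,0,0,0,0,0,0,0,0,0,0,0,0,0,0,0,0,0,0,0,0,0,0,0,0,0,0]
}}

```text
time_s: 43.7
eef_pos: [0.5827, 0.2181, 0.1025]
ee_rot: [[-0.29, 0.957, -0.001], [0.957, 0.29, -0.0], [0.0, -0.001, -1.0]]
force: [3.8, 0.6, -24.8]
opening: 0.0308
```

Emit:
{"api": "carry_out", "payload": {
  "targets": [0,0,0,0,0,0,0,0,0,0,0,0,0,0,0,0,0,0,0,0,0,0,0,0,0,0,0,0,0,0,0,0,0,0,0,0,0,0,0,0,0,0,0,0,0,0,0,0]
}}

```text
time_s: 44.9
eef_pos: [0.5827, 0.2181, 0.1025]
ee_rot: [[-0.29, 0.957, -0.001], [0.957, 0.29, -0.0], [0.0, -0.001, -1.0]]
force: [3.0, -0.6, -24.5]
opening: 0.0309
```

Emit:
{"api": "carry_out", "payload": {
  "targets": [0,0,0,0,0,0,0,0,0,0,0,0,0,0,0,0,0,0,0,0,0,0,0,0,0,0,0,0,0,0,0,0,0,0,0,0,0,0,0,0,0,0,0,0,0,0,0,0]
}}

```text
time_s: 46.1
eef_pos: [0.5827, 0.2181, 0.1025]
ee_rot: [[-0.29, 0.957, -0.001], [0.957, 0.29, -0.0], [0.0, -0.001, -1.0]]
force: [3.1, -0.4, -25.3]
opening: 0.0314
```

Emit:
{"api": "carry_out", "payload": {
  "targets": [0,0,0,0,0,0,0,0,0,0,0,0,0,0,0,0,0,0,0,0,0,0,0,0,0,0,0,0,0,0,0,0,0,0,0,0,0,0,0,0,0,0,0,0,0,0,0,0]
}}

```text
time_s: 47.3
eef_pos: [0.5827, 0.2181, 0.1025]
ee_rot: [[-0.29, 0.957, -0.001], [0.957, 0.29, -0.0], [0.0, -0.001, -1.0]]
force: [3.7, -0.2, -24.8]
opening: 0.0311
```

Emit:
{"api": "carry_out", "payload": {
  "targets": [0,0,0,0,0,0,0,0,0,0,0,0,0,0,0,0,0,0,0,0,0,0,0,0,0,0,0,0,0,0,0,0,0,0,0,0,0,0,0,0,0,0,0,0,0,0,0,0]
}}

```text
time_s: 48.5
eef_pos: [0.5827, 0.2181, 0.1025]
ee_rot: [[-0.29, 0.957, -0.001], [0.957, 0.29, -0.0], [0.0, -0.001, -1.0]]
force: [2.6, -0.1, -25.4]
opening: 0.031
```

```bash
python3 st.py; python3 pads.py top wrist; ls -t pics|head -2
```

```text
t 48.5 [0.5827 0.2181 0.1025] yaw 106.85 [  2.55  -0.1  -25.44] [ 0.08  -0.532  0.   ] 0.031
t 48.5 tcp [0.5827 0.2181 0.1025] yaw 106.85 open 0.031 F [  2.6  -0.1 -25.4]
top
wrist
last_wrist_4850.png
last_top_4850.png
```

View pics/last_top_4850.png

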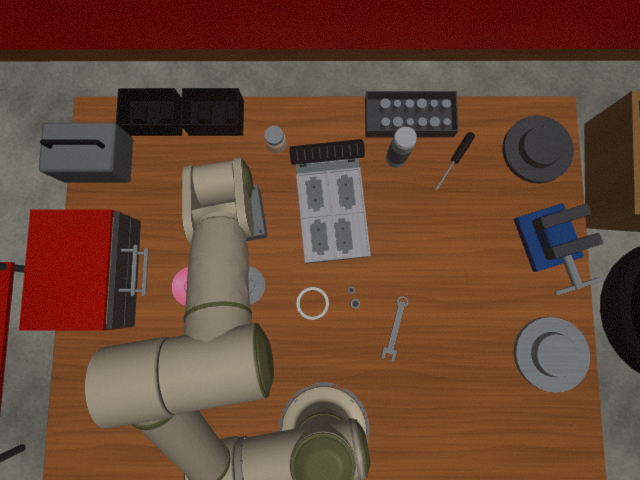

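View pics/last_wrist_4850.png

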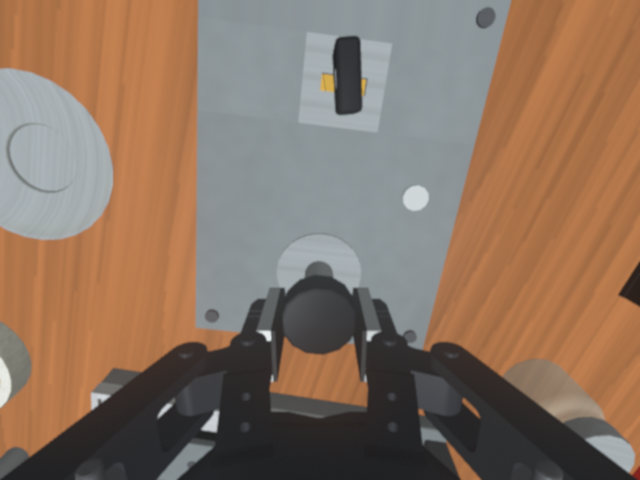

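```bash
python3 - <<'E'
from h import *
c=grab("wrist")
for a,b in (((336,38),(340,113)),((360,38),(362,111)),((340,114),(362,112))):
    A=plane(c,a,.098);B=plane(c,b,.098);d=A-B;print(np.degrees(np.arctan2(d[1],d[0])),np.linalg.norm(d),A,B)
E
```

```text
111.22337433412824 0.02670957662625825 [0.55643658 0.326331   0.098     ] [0.56610557 0.30143297 0.098     ]
110.80380048385567 0.025940371763666842 [0.56509927 0.32895697 0.098     ] [0.57431249 0.30470786 0.098     ]
-158.2419521402112 0.008843844169345264 [0.56622243 0.30107302 0.098     ] [0.57443622 0.30435133 0.098     ]
```

Emit:
{"api": "carry_out", "payload": {
  "targets": [0,0,-0.4,0,0,0,-0.8,0,0,0,-1.2,0,0,0,-1.6,0,0,0,-1.9,0,0,0,-2.1,0,0,0,-2.2,0]
}}

```text
time_s: 49.35
eef_pos: [0.5829, 0.2182, 0.0841]
ee_rot: [[-0.29, 0.957, 0.001], [0.957, 0.29, -0.0], [-0.001, 0.001, -1.0]]
force: [-10.6, -3.9, 9.1]
opening: 0.031
```

```bash
python3 st.py
```

```text
t 49.35 [0.5829 0.2182 0.0841] yaw 106.88 [-10.56  -3.93   9.12] [-0.68   1.902 -0.006] 0.031
```

Emit:
{"api": "carry_out", "payload": {
  "targets": [0,0,-0.2,0,0,0,-0.2,0]
}}

```text
time_s: 49.55
eef_pos: [0.583, 0.2182, 0.084]
ee_rot: [[-0.291, 0.957, 0.002], [0.957, 0.291, -0.0], [-0.001, 0.002, -1.0]]
force: [-16.0, -5.6, 15.9]
opening: 0.0308
```

```bash
python3 st.py
```

```text
t 49.55 [0.583  0.2182 0.084 ] yaw 106.89 [-15.98  -5.57  15.93] [-0.956  2.824 -0.033] 0.0308
```

Emit:
{"api": "carry_out", "payload": {
  "targets": [0,0,0.1,0,0,0,0.2,0,0,0,0.2,0,0,0,0.2,0,0,0,0.2,0],
  "claw": 0.2
}}

```text
time_s: 50.05
eef_pos: [0.5832, 0.2182, 0.0811]
ee_rot: [[-0.29, 0.957, 0.001], [0.957, 0.29, 0.0], [-0.0, 0.001, -1.0]]
force: [0.5, -0.1, 1.1]
opening: 0.0685
```

Emit:
{"api": "carry_out", "payload": {
  "targets": [0,0,2,0,0,0,5,0,0,0,8,0,0,0,8.2,0,0,0,8.2,0,0,0,8.2,0]
}}

```text
time_s: 50.65
eef_pos: [0.5824, 0.2181, 0.1615]
ee_rot: [[-0.29, 0.957, -0.002], [0.957, 0.29, -0.0], [0.0, -0.002, -1.0]]
force: [-0.5, 0.2, -0.7]
opening: 0.0682
```

```bash
python3 st.py;  python3 - <<'E'
from h import *
c=grab("wrist","w6.png"); im=c[0]
cv2.imwrite("pics/w6z.png",cv2.resize(im[60:360,200:460],None,fx=2,fy=2,interpolation=cv2.INTER_CUBIC)[:,:,::-1])
print(proj(c,[.583,.218,.099]),proj(c,[.583,.218,.117]))
s=grab("side");cv2.imwrite("pics/s6.png",cv2.resize(s[0][220:420,150:410],None,fx=3,fy=3,interpolation=cv2.INTER_CUBIC)[:,:,::-1])
E
```

```text
t 50.65 [0.5824 0.2181 0.1615] yaw 106.86 [-0.54  0.19 -0.67] [-0.035  0.022 -0.028] 0.0682
[319.95476886 256.26420604] [320.07396806 267.54784329]
```

View pics/w6z.png

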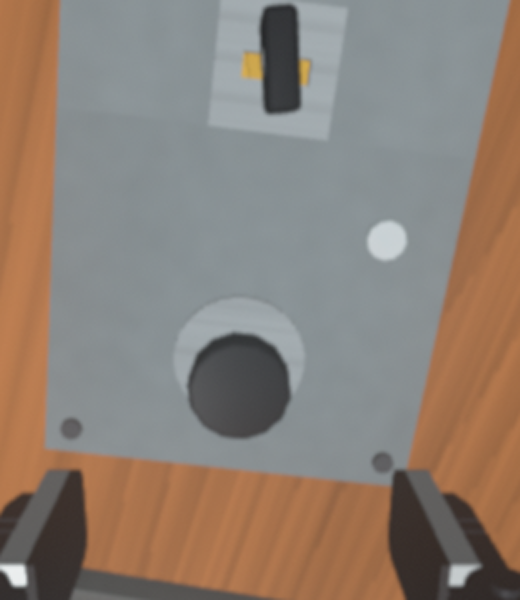

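View pics/s6.png

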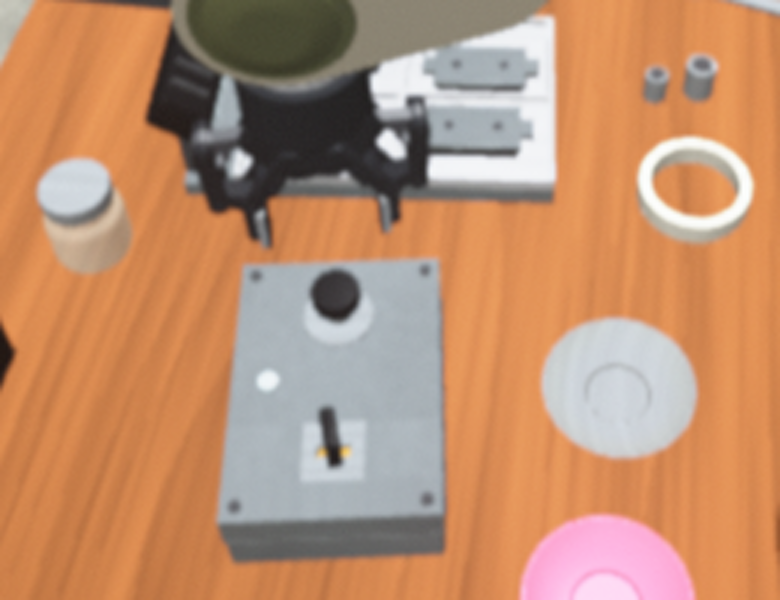

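Emit:
{"api": "carry_out", "payload": {
  "targets": [-0.5,3,0,2,-1,6,0,4,-1.5,8.8,0,4,-1.8,9.8,0,4,-1.8,9.8,0,4,-1.8,9.8,0,4],
  "claw": 0.4
}}

```text
time_s: 51.35
eef_pos: [0.5651, 0.3152, 0.1624]
ee_rot: [[-0.356, 0.935, -0.001], [0.935, 0.356, -0.001], [-0.0, -0.001, -1.0]]
force: [0.8, -1.5, 0.7]
opening: 0.0512
```

```bash
python3 st.py;  python3 - <<'E'
from h import *
c=grab("wrist","w7.png")
print(proj(c,[.5653,.3163,.098]))
cv2.imwrite("pics/w7z.png",cv2.resize(c[0][180:340,220:420],None,fx=3,fy=3,interpolation=cv2.INTER_CUBIC)[:,:,::-1])
E
```

```text
t 51.35 [0.5651 0.3152 0.1624] yaw 110.83 [ 0.84 -1.47  0.7 ] [-0.013 -0.043 -0.056] 0.0512
[319.85342855 253.50645324]
```

View pics/w7z.png

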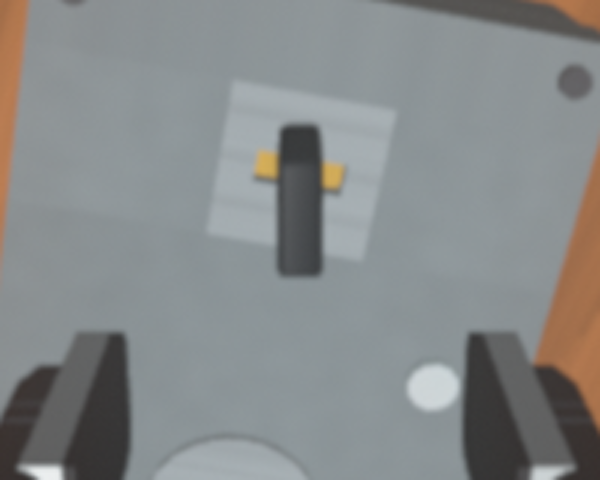

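Emit:
{"api": "carry_out", "payload": {
  "targets": [0,0.1,-2,0,0,0.1,-4.5,0,0,0.1,-6.5,0,0,0.1,-8,0,0,0.1,-8.6,0,0,0.1,-8.6,0,0,0.1,-8.6,0]
}}

```text
time_s: 52.1
eef_pos: [0.5655, 0.3171, 0.0778]
ee_rot: [[-0.356, 0.935, 0.002], [0.935, 0.356, 0.0], [-0.0, 0.002, -1.0]]
force: [0.0, 0.1, 1.1]
opening: 0.0511
```

Emit:
{"api": "carry_out", "payload": {
  "targets": [0,0,0,0,0,0,0,0,0,0,0,0,0,0,0,0,0,0,0,0,0,0,0,0,0,0,0,0],
  "claw": 1,
  "grip_force": 40
}}

```text
time_s: 52.8
eef_pos: [0.5651, 0.3172, 0.0773]
ee_rot: [[-0.356, 0.934, 0.001], [0.934, 0.356, 0.0], [-0.0, 0.001, -1.0]]
force: [-0.4, -0.2, 6.9]
opening: 0.0089
```

```bash
python3 st.py
```

```text
t 52.8 [0.5651 0.3172 0.0773] yaw 110.86 [-0.35 -0.23  6.89] [-0.069  0.192 -0.018] 0.0089
```

Emit:
{"api": "carry_out", "payload": {
  "targets": [0,0,0,5,0,0,0,11,0,0,0,17,0,0,0,23,0,0,0,29,0,0,0,35,0,0,0,41,0,0,0,47,0,0,0,53,0,0,0,59,0,0,0,65,0,0,0,70]
}}

```text
time_s: 54.0
eef_pos: [0.5646, 0.3162, 0.0773]
ee_rot: [[-1.0, -0.019, -0.001], [-0.019, 1.0, -0.002], [0.001, -0.002, -1.0]]
force: [-4.6, -6.4, 8.3]
opening: 0.0093
```

```bash
python3 st.py
```

```text
t 54.0 [0.5646 0.3162 0.0773] yaw -178.91 [-4.57 -6.42  8.31] [-1.179  0.886 -0.076] 0.0093
```

Emit:
{"api": "carry_out", "payload": {
  "targets": [0,0,0,4,0,0,0,8,0,0,0,11,0,0,0,13,0,0,0,13]
}}

```text
time_s: 54.5
eef_pos: [0.5646, 0.316, 0.0773]
ee_rot: [[-0.971, -0.24, -0.001], [-0.24, 0.971, -0.002], [0.002, -0.002, -1.0]]
force: [-4.6, -6.2, 8.1]
opening: 0.0091
```

```bash
python3 st.py
```

```text
t 54.5 [0.5646 0.316  0.0773] yaw -166.09 [-4.6  -6.2   8.06] [-1.288  0.814 -0.051] 0.0091
```

Emit:
{"api": "carry_out", "payload": {
  "targets": [0,0,0,2,0,0,0,4,0,0,0,4]
}}

```text
time_s: 54.8
eef_pos: [0.5648, 0.3159, 0.0773]
ee_rot: [[-0.952, -0.307, -0.001], [-0.307, 0.952, -0.002], [0.002, -0.002, -1.0]]
force: [-4.6, -7.7, 7.1]
opening: 0.0093
```

```bash
python3 st.py
```

```text
t 54.8 [0.5648 0.3159 0.0773] yaw -162.12 [-4.57 -7.69  7.13] [-1.403  0.776 -0.214] 0.0093
```

Emit:
{"api": "carry_out", "payload": {
  "targets": [0,-0.1,0,-3,0,-0.1,0,-6,0,-0.1,0,-8,0,-0.1,0,-8]
}}

```text
time_s: 55.2
eef_pos: [0.5653, 0.3161, 0.0773]
ee_rot: [[-0.985, -0.17, 0.001], [-0.17, 0.985, 0.0], [-0.001, -0.0, -1.0]]
force: [0.3, -1.5, 5.5]
opening: 0.0091
```

```bash
python3 st.py
```

```text
t 55.2 [0.5653 0.3161 0.0773] yaw -170.2 [ 0.33 -1.48  5.51] [-0.134  0.087 -0.001] 0.0091
```

Emit:
{"api": "carry_out", "payload": {
  "targets": [0,0,0.2,0,0,0,0.4,0,0,0,0.6,0,0,0,0.6,0]
}}

```text
time_s: 55.6
eef_pos: [0.5649, 0.3162, 0.0829]
ee_rot: [[-0.985, -0.171, 0.0], [-0.171, 0.985, 0.0], [-0.0, 0.0, -1.0]]
force: [-0.3, 0.2, -1.1]
opening: 0.009
```

```bash
python3 st.py
```

```text
t 55.6 [0.5649 0.3162 0.0829] yaw -170.14 [-0.32  0.15 -1.12] [-0.019 -0.012 -0.034] 0.009
```

Emit:
{"api": "carry_out", "payload": {
  "targets": [0,0,0.5,0,0,0,1,0,0,0,1.5,0,0,0,2,0,0,0,2.7,0,0,0,3.5,0,0,0,5,0,0,0,6.5,0,0,0,7,0,0,0,7,0]
}}

```text
time_s: 56.6
eef_pos: [0.5651, 0.3162, 0.1536]
ee_rot: [[-0.985, -0.171, 0.001], [-0.171, 0.985, 0.0], [-0.001, 0.0, -1.0]]
force: [-0.4, 0.5, -0.1]
opening: 0.0093
```

```bash
python3 st.py; python3 - <<'E'
from h import *
grab("wrist","w8.png")
E
```

```text
t 56.6 [0.5651 0.3162 0.1536] yaw -170.14 [-0.38  0.46 -0.07] [ 0.035  0.013 -0.002] 0.0093
```

View pics/w8.png

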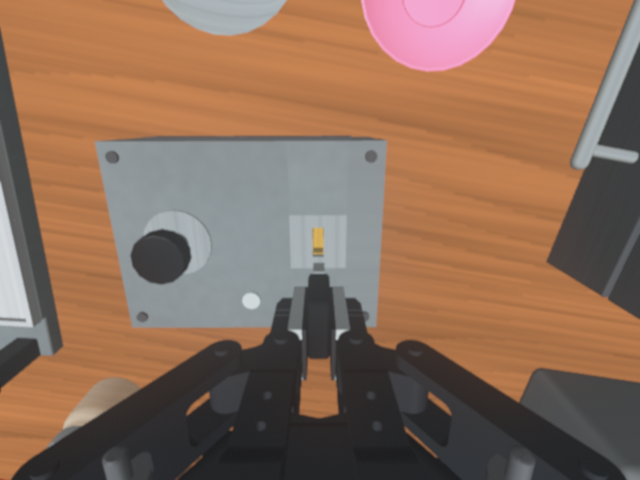

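Emit:
{"api": "carry_out", "payload": {
  "targets": [-2,-1,0,0,-5,-2,0,0,-8.5,-3.7,0,0,-12,-5.2,0,0,-15,-6.5,-1,0,-17.3,-7.5,-3,0,-18.3,-8,-5,0,-18.3,-8,-7,0,-18.3,-8,-8,0,-18.3,-8,-8,0]
}}

```text
time_s: 57.65
eef_pos: [0.3813, 0.2359, 0.0717]
ee_rot: [[-0.985, -0.171, -0.003], [-0.171, 0.985, -0.001], [0.003, -0.0, -1.0]]
force: [0.1, -0.5, 0.1]
opening: 0.0092
```

```bash
python3 st.py; python3 - <<'E'
from h import *
grab("wrist","w9.png");s=grab("side")
cv2.imwrite("pics/s9.png",cv2.resize(s[0][280:420,280:440],None,fx=4,fy=4,interpolation=cv2.INTER_CUBIC)[:,:,::-1])
E
```

```text
t 57.65 [0.3813 0.2359 0.0717] yaw -170.15 [ 0.11 -0.5   0.09] [-0.036  0.036  0.018] 0.0092
```

View pics/w9.png

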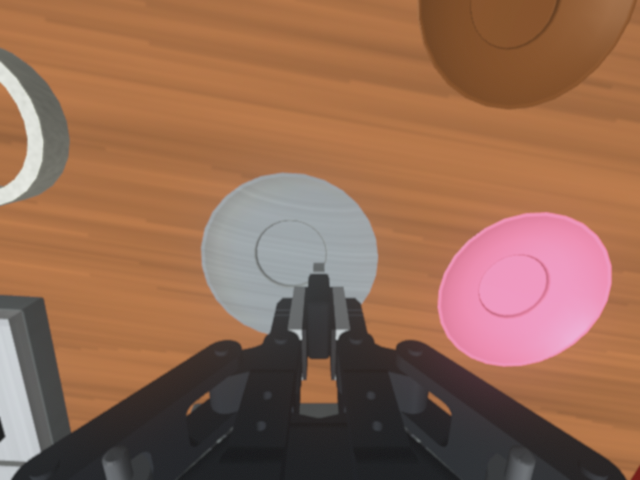

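View pics/s9.png

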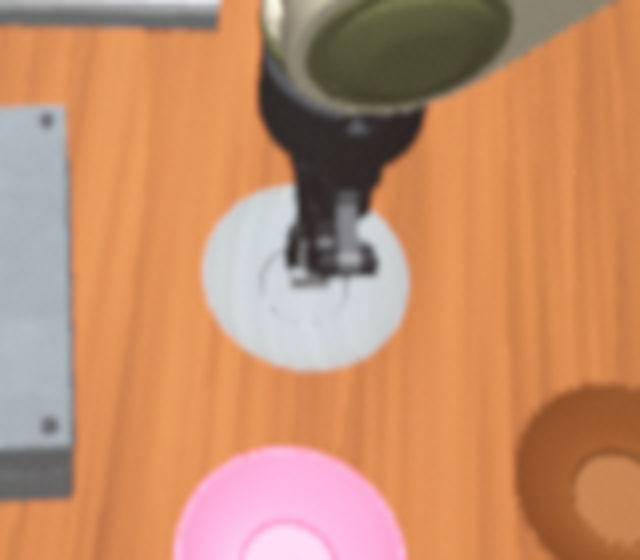

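```bash
python3 - <<'E'
from h import *
c=grab("wrist")
im=c[0];hsv=cv2.cvtColor(im,cv2.COLOR_RGB2HSV)
m=((hsv[:,:,1]<50)&(hsv[:,:,2]>90)).astype(np.uint8)
n,l,st,ce=cv2.connectedComponentsWithStats(m);i=l[230,225]
cn=max(cv2.findContours((l==i).astype(np.uint8),0,1)[0],key=len)[:,0]
P=np.array([plane(c,p,.018)[:2] for p in cn if p[1]<300])
A=np.c_[2*P,np.ones(len(P))];s=np.linalg.lstsq(A,(P**2).sum(1),rcond=None)[0];print(s[:2],np.sqrt(s[2]+s[0]**2+s[1]**2))
print(proj(c,[.385,.219,.005]))
E
```

```text
[0.37629957 0.21600838] 0.04816118221994438
[291.43095221 252.44162272]
```

Emit:
{"api": "carry_out", "payload": {
  "targets": [0,0,-1,0,0,0,-2,0,0,0,-3,0,0,0,-3.4,0,0,0,-3.4,0]
}}

```text
time_s: 58.3
eef_pos: [0.3815, 0.236, 0.0381]
ee_rot: [[-0.985, -0.171, -0.001], [-0.171, 0.985, -0.0], [0.002, -0.0, -1.0]]
force: [-0.1, -0.4, -0.9]
opening: 0.0089
```

```bash
python3 st.py
```

```text
t 58.3 [0.3815 0.236  0.0381] yaw -170.15 [-0.05 -0.4  -0.94] [ 0.037 -0.013  0.059] 0.0089
```

Key bottom should be about 7 mm up, so I'll lower a little more until it touches.

Emit:
{"api": "carry_out", "payload": {
  "targets": [0,0,-0.1,0,0,0,-0.2,0,0,0,-0.2,0]
}}

```text
time_s: 58.6
eef_pos: [0.382, 0.2362, 0.0369]
ee_rot: [[-0.985, -0.171, 0.0], [-0.171, 0.985, 0.0], [-0.0, 0.0, -1.0]]
force: [-0.0, -0.0, 0.0]
opening: 0.0092
```

Emit:
{"api": "carry_out", "payload": {
  "targets": [0,0,0,0,0,0,0,0,0,0,0,0,0,0,0,0],
  "claw": 0.75
}}

```text
time_s: 59.0
eef_pos: [0.3819, 0.2362, 0.0368]
ee_rot: [[-0.985, -0.171, 0.0], [-0.171, 0.985, 0.0], [-0.0, -0.0, -1.0]]
force: [-0.1, -0.0, -0.2]
opening: 0.0211
```

```bash
python3 st.py; python3 - <<'E'
from h import *
grab("wrist","w10.png")
E
```

```text
t 59.0 [0.3819 0.2362 0.0368] yaw -170.14 [-0.08 -0.01 -0.21] [-0.014 -0.012  0.05 ] 0.0211
```

View pics/w10.png

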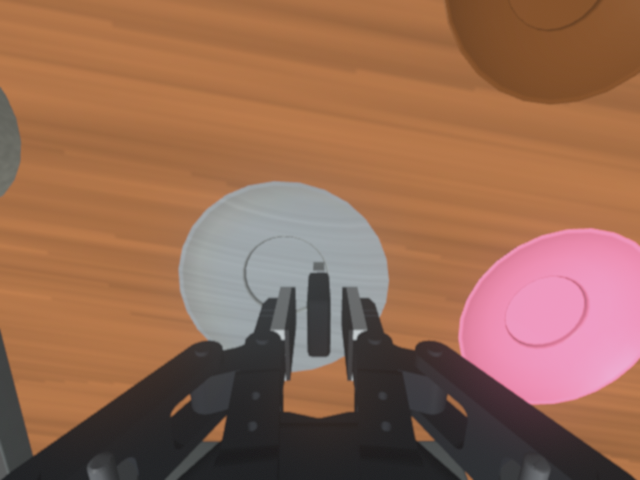

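Emit:
{"api": "carry_out", "payload": {
  "targets": [0,0,0,0,0,0,0,0,0,0,0,0],
  "claw": 0.3
}}

```text
time_s: 59.35
eef_pos: [0.3819, 0.2361, 0.0368]
ee_rot: [[-0.985, -0.171, -0.0], [-0.171, 0.985, 0.0], [0.0, 0.0, -1.0]]
force: [0.4, -0.8, -0.6]
opening: 0.0598
```

Emit:
{"api": "carry_out", "payload": {
  "targets": [0.2,-1,0,0,0.3,-2,0,0,0.4,-2.5,0,0,0.5,-2.8,0,0,0.5,-3,0,0,0.5,-3.2,0,0,0.6,-3.4,0,0,0.6,-3.6,0,0,0.6,-3.6,0,0]
}}

```text
time_s: 60.25
eef_pos: [0.3879, 0.2, 0.0368]
ee_rot: [[-0.985, -0.171, -0.0], [-0.171, 0.985, -0.0], [0.0, -0.0, -1.0]]
force: [-0.2, -0.4, 0.1]
opening: 0.0597
```

```bash
python3 st.py; python3 - <<'E'
from h import *
grab("wrist","w11.png")
E
```

```text
t 60.25 [0.3879 0.2    0.0368] yaw -170.14 [-0.21 -0.42  0.06] [-0.048 -0.035  0.054] 0.0597
```

View pics/w11.png

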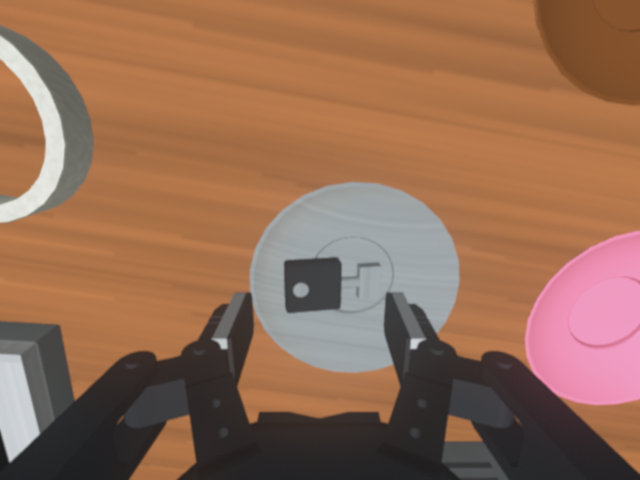

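The key lies flat inside the dish, head at (312,285) and bit at (370,280). Next I'll lift clear and check the rest of the scene.

Emit:
{"api": "carry_out", "payload": {
  "targets": [0,0,3,0,0,0,8,0,0,0,13,0,0,0,18,0,-2,-4,20,0,-4,-8,20,0,-6,-12,20,0,-8,-16,20,0,-9,-20,20,0,-9,-24,20,0,-9,-26,20,0,-9,-26,20,0]
}}

```text
time_s: 61.5
eef_pos: [0.2978, -0.0616, 0.2368]
ee_rot: [[-0.986, -0.167, 0.0], [-0.167, 0.986, -0.0], [-0.0, -0.0, -1.0]]
force: [-0.0, -0.3, -0.4]
opening: 0.06
```

```bash
python3 st.py; python3 - <<'E'
from h import *
c=grab("top","t12.png"); s=grab("side","s12.png")
cv2.imwrite("pics/t12z.png",cv2.resize(c[0][120:320,170:490],None,fx=2.5,fy=2.5,interpolation=cv2.INTER_CUBIC)[:,:,::-1])
cv2.imwrite("pics/s12z.png",cv2.resize(s[0][140:440,170:430],None,fx=2,fy=2,interpolation=cv2.INTER_CUBIC)[:,:,::-1])
E
```

```text
t 61.5 [ 0.2978 -0.0616  0.2368] yaw -170.37 [-0.04 -0.34 -0.4 ] [ 0.063  0.014 -0.027] 0.06
```

View pics/t12z.png

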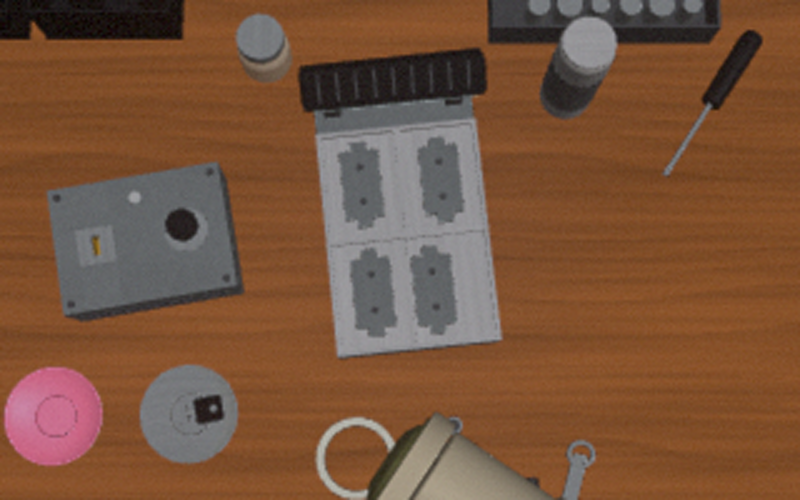

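View pics/s12z.png

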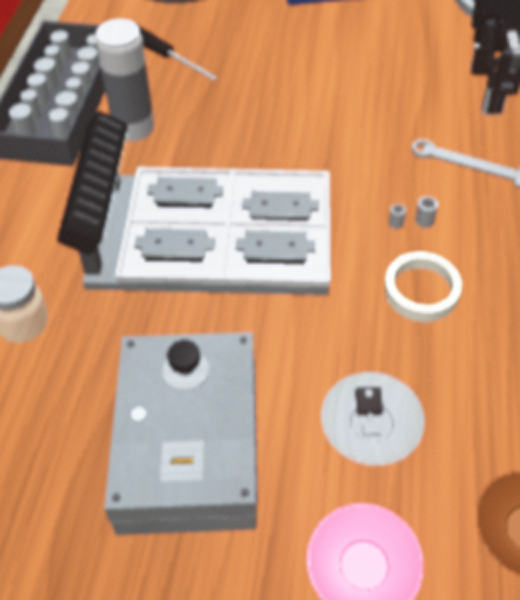

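```bash
python3 - <<'E'
from h import *
c=grab("top"); im=c[0]
g=cv2.cvtColor(im,cv2.COLOR_RGB2GRAY)
a=np.radians(5.9)
roi=np.zeros_like(g);roi[170:262,296:372]=1
print(np.percentile(g[170:262,300:366],[5,20,50,80]))
m=((g<130)&(roi>0)).astype(np.uint8); m=cv2.morphologyEx(m,cv2.MORPH_OPEN,np.ones((3,3)))
n,l,st,ce=cv2.connectedComponentsWithStats(m)
for i in range(1,n):
    if st[i,4]<150: continue
    cn=max(cv2.findContours((l==i).astype(np.uint8),0,1)[0],key=len)[:,0]
    W=np.array([plane(c,p.astype(float),.041)[:2] for p in cn])-[.583,-.024]
    B=np.c_[W@[np.cos(a),np.sin(a)],W@[-np.sin(a),np.cos(a)]]*1000
    r=cv2.minAreaRect(B.astype(np.float32)); print(st[i,4],np.round(r[0],1),np.round(r[1],1),round(r[2],1),'min',B.min(0).round(1),'max',B.max(0).round(1))
cv2.imwrite("pics/t13.png",cv2.resize(im[165:268,292:378],None,fx=6,fy=5.8,interpolation=cv2.INTER_CUBIC)[:,:,::-1])
s=grab("side");cv2.imwrite("pics/s13.png",cv2.resize(s[0][215:292,215:345],None,fx=6,fy=6,interpolation=cv2.INTER_CUBIC)[:,:,::-1])
E
```

```text
[ 90.  99. 142. 149.]
546 [  6.9 -94.4] [ 28.2 216. ] 83.5 min [-101.9 -120.5] max [115.5 -89.3]
505 [ 57.5 -43.4] [98.8 45.3] 0.1 min [  8.1 -66.1] max [106.8 -20.6]
501 [60.7 45.6] [45.8 98.7] 89.8 min [11.3 22.6] max [110.1  68.4]
395 [-29.5  94. ] [ 22.  188.4] 84.7 min [-124.3   90.4] max [ 65.3 113.7]
519 [-60.8  45. ] [99.3 45.4] 0.4 min [-110.4   22.2] max [-11.2  67.7]
523 [-64.7 -22.1] [45.3 99.4] 90.0 min [-114.4  -44.8] max [-15.    0.5]
176 [-130.9  -39.8] [104.3  13.8] 84.1 min [-143.   -92.3] max [-126.8   12.8]
```

View pics/s13.png

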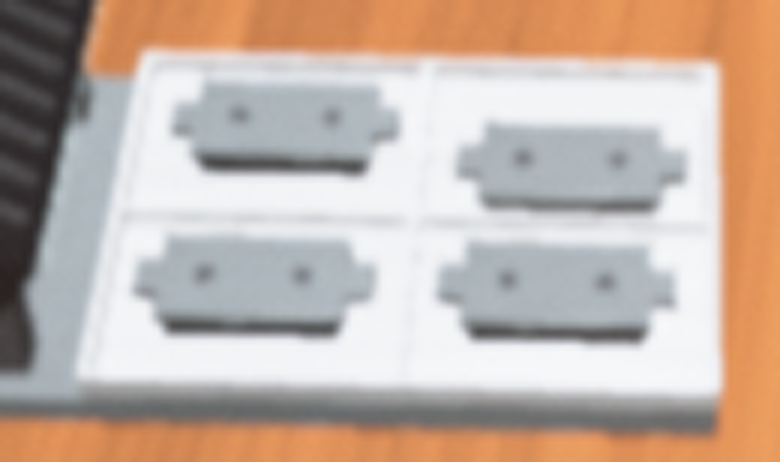

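View pics/t13.png

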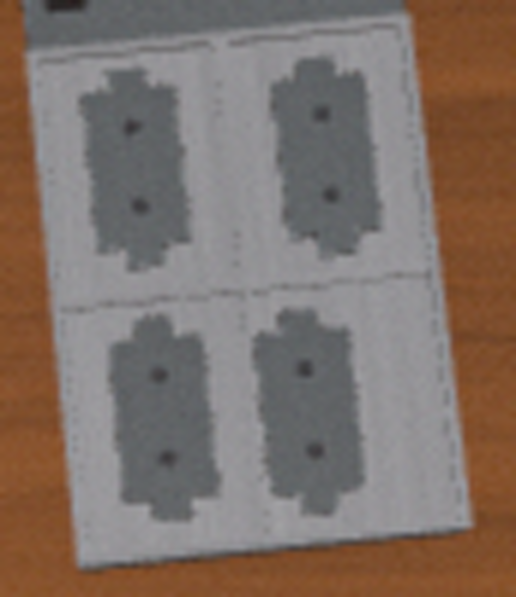

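Emit:
{"api": "carry_out", "payload": {
  "targets": [2,0,-1,-1,5.5,0,-2,-2,9.5,0.2,-4,-3,13.5,0.4,-6,-3.7,17.5,0.5,-8,-3.7,20.5,0.6,-10,-3.7,22.3,0.6,-12,-3.7,22.3,0.6,-12,-3.7,22.3,0.6,-12,-3.7],
  "claw": 0.36
}}

```text
time_s: 62.6
eef_pos: [0.5205, -0.0527, 0.1169]
ee_rot: [[-0.994, -0.109, -0.001], [-0.109, 0.994, 0.0], [0.001, 0.0, -1.0]]
force: [-0.3, 0.3, 0.9]
opening: 0.0545
```

```bash
python3 st.py; python3 - <<'E'
from h import *
c=grab("wrist","w14.png")
a=np.radians(5.9);X=np.array([np.cos(a),np.sin(a)]);Y=np.array([-X[1],X[0]])
v=c[0].copy()
s=arm.get_state();t=np.array(s["eef_pos"])[:2]
k=np.array([.5209,-.0526])
pts=np.array([proj(c,[*(k+i*.039*X+j*.022*Y),.041]) for i,j in((-1,-1),(-1,1),(1,1),(1,-1))]);cv2.polylines(v,[pts.round().astype(np.int32)],True,(255,0,0))
cv2.imwrite("pics/w14.png",v[:,:,::-1])
E
```

```text
t 62.6 [ 0.5205 -0.0527  0.1169] yaw -173.74 [-0.26  0.28  0.94] [ 0.009 -0.005  0.053] 0.0545
```

View pics/w14.png

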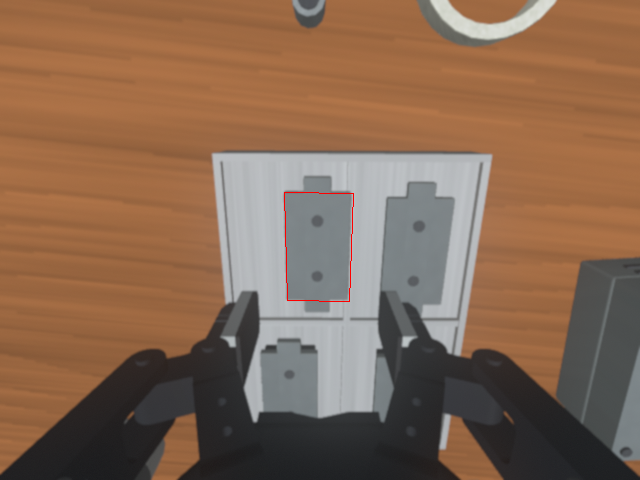

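Emit:
{"api": "carry_out", "payload": {
  "targets": [0,-0.35,-2,0.2,0,-0.35,-4,0.2,0,-0.35,-6,0.2,0,-0.35,-7.5,0.2,0,-0.35,-8.3,0.2,0,-0.35,-8.5,0.2,0,-0.35,-8.5,0.2]
}}

```text
time_s: 63.35
eef_pos: [0.5211, -0.0574, 0.0327]
ee_rot: [[-0.994, -0.111, 0.001], [-0.111, 0.994, -0.0], [-0.001, -0.001, -1.0]]
force: [1.4, -0.3, 0.5]
opening: 0.0549
```

```bash
python3 st.py; python3 - <<'E'
from h import *
grab("wrist","w15.png")
E
```

```text
t 63.35 [ 0.5211 -0.0574  0.0327] yaw -173.64 [ 1.36 -0.35  0.49] [-0.042 -0.017  0.032] 0.0549
```

View pics/w15.png

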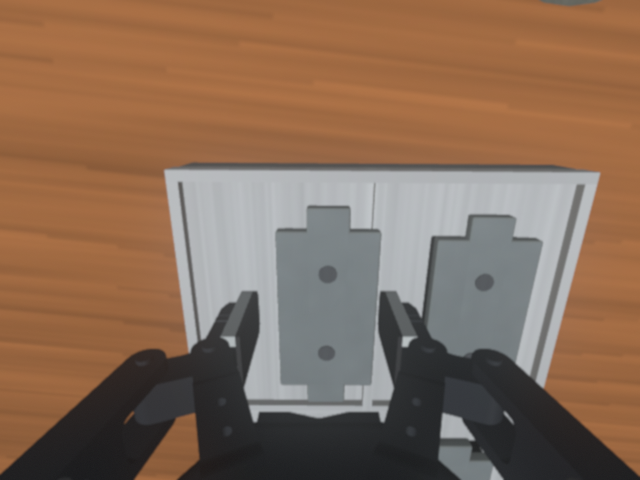

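Emit:
{"api": "carry_out", "payload": {
  "targets": [0,0,0,0,0,0,0,0,0,0,0,0,0,0,0,0,0,0,0,0],
  "claw": 1,
  "grip_force": 60
}}

```text
time_s: 63.9
eef_pos: [0.5214, -0.0574, 0.0332]
ee_rot: [[-0.994, -0.111, 0.002], [-0.111, 0.994, -0.0], [-0.002, -0.001, -1.0]]
force: [-2.8, 0.9, 8.1]
opening: 0.0417
```

Emit:
{"api": "carry_out", "payload": {
  "targets": [0,0,0.3,0,0,0,0.4,0,0,-0.4,0.4,0,0.1,-0.8,0.4,0,0.1,-1.2,0.4,0,0.2,-1.6,0.4,0,0.2,-1.9,0.4,0,0.2,-1.9,0.2,0,0.2,-1.9,0,0,0.2,-1.9,0,0]
}}

```text
time_s: 64.9
eef_pos: [0.523, -0.0767, 0.0331]
ee_rot: [[-0.994, -0.111, 0.0], [-0.111, 0.994, -0.001], [-0.0, -0.001, -1.0]]
force: [-6.9, -1.3, 14.3]
opening: 0.0416
```

```bash
python3 st.py; python3 - <<'E'
from h import *
grab("wrist","w16.png")
E
```

```text
t 64.9 [ 0.523  -0.0767  0.0331] yaw -173.63 [-6.92 -1.33 14.27] [-0.094  1.086 -0.106] 0.0416
```

View pics/w16.png

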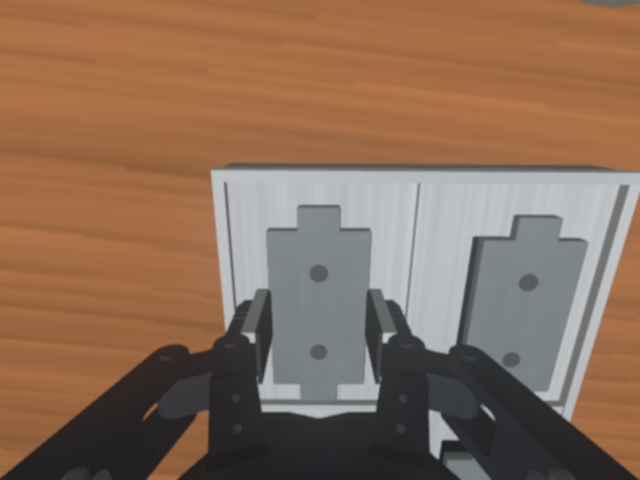

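Re-centred. Now I'll release it and retreat straight up.

Emit:
{"api": "carry_out", "payload": {
  "targets": [0,0,0,0,0,0,0,0,0,0,0,0,0,0,0,0],
  "claw": 0.36
}}

```text
time_s: 65.35
eef_pos: [0.5229, -0.0763, 0.0317]
ee_rot: [[-0.994, -0.111, -0.0], [-0.111, 0.994, 0.0], [0.0, 0.0, -1.0]]
force: [0.2, -0.1, 0.5]
opening: 0.0548
```

Emit:
{"api": "carry_out", "payload": {
  "targets": [0,0,1.5,0,0,0,5,0,0,0,10,0,0,0,14,0,-4,0,17,0,-8,0,19,0,-12,-1,20,0,-16,-3,20,0,-19,-6,20,0,-21,-8,20,0,-21,-8,20,0,-21,-8,20,0]
}}

```text
time_s: 66.55
eef_pos: [0.3129, -0.1565, 0.2319]
ee_rot: [[-0.994, -0.109, 0.0], [-0.109, 0.994, -0.0], [-0.0, -0.0, -1.0]]
force: [0.2, -0.2, -0.1]
opening: 0.0545
```

```bash
python3 st.py; python3 - <<'E'
from h import *
c=grab("top","t17.png"); s=grab("side","s17.png")
a=np.vstack([cv2.resize(c[0][120:310,180:430],(750,570)),])
cv2.imwrite("pics/t17z.png",a[:,:,::-1])
cv2.imwrite("pics/s17z.png",cv2.resize(s[0][140:440,170:430],None,fx=2,fy=2,interpolation=cv2.INTER_CUBIC)[:,:,::-1])
g=cv2.cvtColor(c[0],cv2.COLOR_RGB2GRAY);al=np.radians(5.9)
roi=np.zeros_like(g);roi[170:262,296:372]=1
m=cv2.morphologyEx(((g<130)&(roi>0)).astype(np.uint8),cv2.MORPH_OPEN,np.ones((3,3)))
n,l,st,ce=cv2.connectedComponentsWithStats(m)
for i in range(1,n):
    if st[i,4]<350: continue
    cn=max(cv2.findContours((l==i).astype(np.uint8),0,1)[0],key=len)[:,0]
    W=np.array([plane(c,p.astype(float),.041)[:2] for p in cn])-[.583,-.024]
    B=np.c_[W@[np.cos(al),np.sin(al)],W@[-np.sin(al),np.cos(al)]]*1000
    r=cv2.minAreaRect(B.astype(np.float32)); print(np.round(r[0],1),np.round(r[1],1),round(r[2],1))
E
```

```text
t 66.55 [ 0.3129 -0.1565  0.2319] yaw -173.73 [ 0.18 -0.23 -0.07] [ 0.034 -0.026  0.052] 0.0545
[  6.9 -94.4] [ 28.2 216. ] 83.5
[ 57.3 -43.4] [45.9 98.4] 89.5
[60.7 45.6] [45.8 98.7] 89.8
[-30.9  94.1] [ 22.  185.5] 84.7
[-64.8 -45.5] [99.  45.9] 0.9
[-60.8  44.9] [45.7 99.2] 89.8
```

View pics/t17z.png

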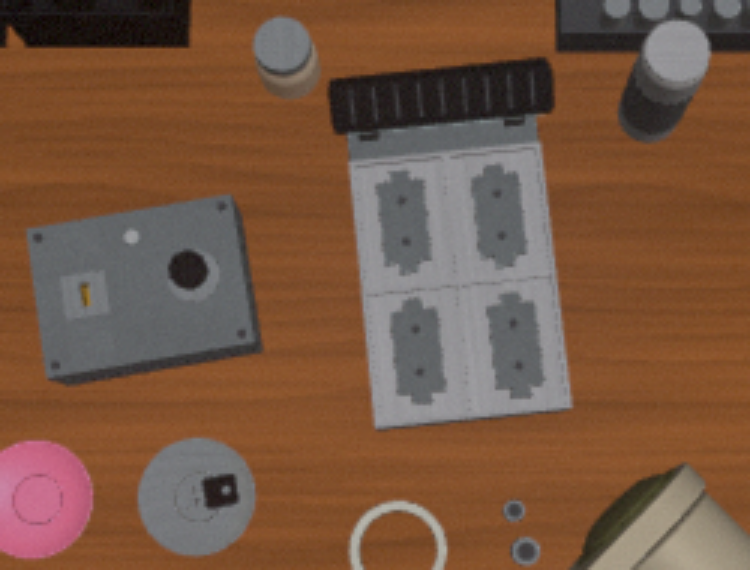

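View pics/s17z.png

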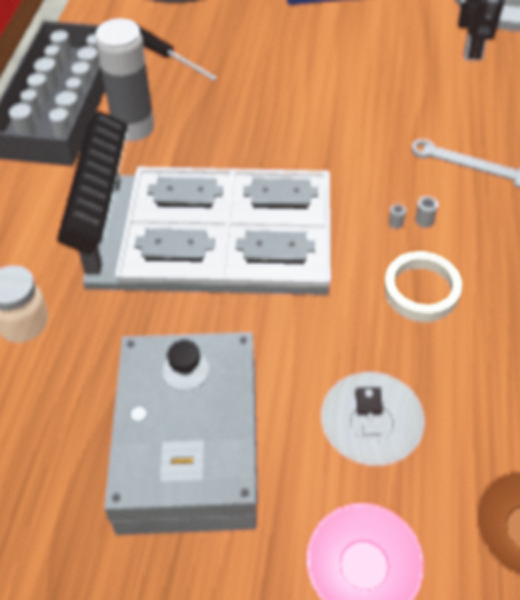

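```bash
python3 -c "
from rig import arm
print(arm.job_done())"
```

```text
the job is handed in; nothing more can be done
None
```

The job is done and handed in at about 67 s of the 208 s allowed. I saw no sign of failure, though the hand-in reports no verdict.

- **Pads:** All four pads lie flat with the plate up, one to a bay. While I worked the key and knob, one pad was knocked about 22 mm against the divider. I re-centred it at the end, after the lamp had already run. The last top view puts every pad within about 5 mm of its bay centre.
- **Lamp:** I turned the key clockwise until the torque rose at its stop, at about 79–83°. I then pulled the knob out 18.5 mm to its stop and held it about 13 s before pushing it home with about 16 N until it no longer moved. No camera view showed the lamp lit, so I judged that it ran only from the forces and travel.
- **Key:** I turned it back only after the knob was home, drew it out freely, and tipped it over inside the steel dish. It lies flat in the dish.
- **Last checks:** The slot lies along the box's x, the knob shows at its starting pixel position, and the can is upright. The gripper is clear of everything with about zero force. The wrist and top cameras disagreed by 2–4 mm on the control box and bed positions, which caused no trouble.

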